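# Load the balancing stand, unlock it and switch it on

## Task

First throw the isolator lever fully over to off (towards its red stripe). Then, with the lock pin still fully home in its lug, lay every test rotor from the bench across both narrow ways of the balancing stand, one to a seat, centred between the crests with the black body hanging free between the ways; once all are loaded, draw the lock pin straight out of its lug and lay it in the open notch of the yellow parking block beside it, paddle on the same side as before, and finally throw the isolator fully on again. Leave the shaft collar, bearing, scribe and coupling half where they lie.

Things in the scene. Friction and masses are not known exactly. Their poses are not given: they have to be found in the camera images.
- stand: fixed balancing stand: green base 120 x 380 x 45 mm; on it two narrow steel ways along y, 8 mm wide, 380 mm long, centred at x = -40 and 40 mm, tops 80 mm above the bench. Beyond their +y end a grey lug (y 207 to 243 mm, 120 mm high) and a yellow parking block (y 277 to 313, 105 mm high), both x -30 to 20 mm. Origin under the base's middle, on the bench; x across the ways, z up.
- seat1 (a point): seat 1, at y = -150 mm on the stand: where the origin of a seated rotor lies, midway between the ways, 86 mm above the bench; a seated shaft runs along x (the stand's axes). A yellow stripe on the green deck (45 mm up) marks it; on each way two roof-shaped crests 6 mm high, 14 mm to either side, stop the shaft from rolling
- seat2 (a point): seat 2, at y = -75 mm on the stand: where the origin of a seated rotor lies, midway between the ways, 86 mm above the bench; a seated shaft runs along x (the stand's axes). A yellow stripe on the green deck (45 mm up) marks it; on each way two roof-shaped crests 6 mm high, 14 mm to either side, stop the shaft from rolling
- seat3 (a point): seat 3, at y = 0 mm on the stand: where the origin of a seated rotor lies, midway between the ways, 86 mm above the bench; a seated shaft runs along x (the stand's axes). A yellow stripe on the green deck (45 mm up) marks it; on each way two roof-shaped crests 6 mm high, 14 mm to either side, stop the shaft from rolling
- seat4 (a point): seat 4, at y = 75 mm on the stand: where the origin of a seated rotor lies, midway between the ways, 86 mm above the bench; a seated shaft runs along x (the stand's axes). A yellow stripe on the green deck (45 mm up) marks it; on each way two roof-shaped crests 6 mm high, 14 mm to either side, stop the shaft from rolling
- seat5 (a point): seat 5, at y = 150 mm on the stand: where the origin of a seated rotor lies, midway between the ways, 86 mm above the bench; a seated shaft runs along x (the stand's axes). A yellow stripe on the green deck (45 mm up) marks it; on each way two roof-shaped crests 6 mm high, 14 mm to either side, stop the shaft from rolling
- rotor1: test rotor (3 to 5 are present): black square body 36 mm long along the shaft, 38 x 38 mm across it, on a bright round shaft 12 mm in diameter, 124 mm long, sticking out 44 mm at each end; 0.3 to 0.6 kg. Origin at the body's centre, on the shaft axis; x along the shaft, y and z square to the body's sides. Starts lying on the bench on one side, origin 19 mm up.
- rotor2: test rotor (3 to 5 are present): black square body 36 mm long along the shaft, 38 x 38 mm across it, on a bright round shaft 12 mm in diameter, 124 mm long, sticking out 44 mm at each end; 0.3 to 0.6 kg. Origin at the body's centre, on the shaft axis; x along the shaft, y and z square to the body's sides. Starts lying on the bench on one side, origin 19 mm up.
- rotor3: test rotor (3 to 5 are present): black square body 36 mm long along the shaft, 38 x 38 mm across it, on a bright round shaft 12 mm in diameter, 124 mm long, sticking out 44 mm at each end; 0.3 to 0.6 kg. Origin at the body's centre, on the shaft axis; x along the shaft, y and z square to the body's sides. Starts lying on the bench on one side, origin 19 mm up.
- rotor4: test rotor (3 to 5 are present): black square body 36 mm long along the shaft, 38 x 38 mm across it, on a bright round shaft 12 mm in diameter, 124 mm long, sticking out 44 mm at each end; 0.3 to 0.6 kg. Origin at the body's centre, on the shaft axis; x along the shaft, y and z square to the body's sides. Starts lying on the bench on one side, origin 19 mm up.
- rotor5: test rotor (3 to 5 are present): black square body 36 mm long along the shaft, 38 x 38 mm across it, on a bright round shaft 12 mm in diameter, 124 mm long, sticking out 44 mm at each end; 0.3 to 0.6 kg. Origin at the body's centre, on the shaft axis; x along the shaft, y and z square to the body's sides. Starts lying on the bench on one side, origin 19 mm up.
- lock_pin: lock pin, loose, 80 g: red paddle 30 mm long (x), 12 thick (y), 24 high (z) on a steel shank 10 mm in diameter; origin at the paddle's centre, shank along +x from 13 to 105 mm. It starts in the level bore of the grey lug (13 mm square, 50 mm long), paddle on the stand's -x side, 20 mm clear of the lug. It draws out along the stand's -x in 75 mm
- pin_home (a point): where the pin's origin is when fully home in the lug; 100 mm above the bench, axes as the stand's
- pin_park (a point): where the pin's origin is when parked: shank along the stand's x on the floor of the open-topped notch in the yellow block (20 mm wide, 10 mm deep, 50 mm long, floor 95 mm above the bench), paddle out on the -x side, its centre 35 mm from the block; 70 mm beside pin_home; axes as the stand's
- isolator (a joint): angle of the isolator's toggle lever: 0 = off, leaning to the base's -x (towards the red stripe); 1.0 = on, leaning to +x (towards the green stripe). 0.5 is upright. Stiff enough to stay where it is left, turns with under 2 N at the ball
- isolator_tip (a point): centre of the red ball, 26 mm in diameter, at the end of the isolator lever, 80 mm from the pivot (pivot at the middle of the housing, 22 mm above the bench)
- isolator_base: yellow isolator housing 70 x 50 x 25 mm, fixed to the bench; origin at the middle of its underside; the lever swings in its x-z plane
- shaft_collar: bystander: aluminium shaft collar, 34 mm in diameter, 15 mm high; origin under its centre
- bearing: bystander: sealed ball bearing, 42 mm in diameter, 13 mm high; origin under its centre
- scribe: bystander: brass scribe 140 mm long (x), 8 mm thick; origin under its middle
- coupling_half: bystander: black cast-iron pump coupling half, flange 90 mm in diameter, 45 mm high; origin under its centre

How it is judged:
On the way, in this order (a step that is already met when the one before it is completed fails the run):
1. the isolator is off (value of joint isolator below 0.15 rad), for 0.2 s.
2. all rotors lie in seats across the ways, with the isolator off and the lock pin still home in its lug (x of rotor1 in the frame of stand between -0.014 and 0.014 m and z of rotor1 in the frame of stand between 0.08 and 0.092 m and (y of rotor1 in the frame of stand between -0.162 and -0.138 m or y of rotor1 in the frame of stand between -0.087 and -0.063 m or y of rotor1 in the frame of stand between -0.012 and 0.012 m or y of rotor1 in the frame of stand between 0.063 and 0.087 m or y of rotor1 in the frame of stand between 0.138 and 0.162 m) and angle between the x axis of each of rotor1, rotor2, rotor3, rotor4, rotor5 and the x axis of stand, either way round below 0.15 rad and linear speed of each of rotor1, rotor2, rotor3, rotor4, rotor5, lock_pin below 0.03 m/s and x of rotor2 in the frame of stand between -0.014 and 0.014 m and z of rotor2 in the frame of stand between 0.08 and 0.092 m and (y of rotor2 in the frame of stand between -0.162 and -0.138 m or y of rotor2 in the frame of stand between -0.087 and -0.063 m or y of rotor2 in the frame of stand between -0.012 and 0.012 m or y of rotor2 in the frame of stand between 0.063 and 0.087 m or y of rotor2 in the frame of stand between 0.138 and 0.162 m) and x of rotor3 in the frame of stand between -0.014 and 0.014 m and z of rotor3 in the frame of stand between 0.08 and 0.092 m and (y of rotor3 in the frame of stand between -0.162 and -0.138 m or y of rotor3 in the frame of stand between -0.087 and -0.063 m or y of rotor3 in the frame of stand between -0.012 and 0.012 m or y of rotor3 in the frame of stand between 0.063 and 0.087 m or y of rotor3 in the frame of stand between 0.138 and 0.162 m) and x of rotor4 in the frame of stand between -0.014 and 0.014 m and z of rotor4 in the frame of stand between 0.08 and 0.092 m and (y of rotor4 in the frame of stand between -0.162 and -0.138 m or y of rotor4 in the frame of stand between -0.087 and -0.063 m or y of rotor4 in the frame of stand between -0.012 and 0.012 m or y of rotor4 in the frame of stand between 0.063 and 0.087 m or y of rotor4 in the frame of stand between 0.138 and 0.162 m) and x of rotor5 in the frame of stand between -0.014 and 0.014 m and z of rotor5 in the frame of stand between 0.08 and 0.092 m and (y of rotor5 in the frame of stand between -0.162 and -0.138 m or y of rotor5 in the frame of stand between -0.087 and -0.063 m or y of rotor5 in the frame of stand between -0.012 and 0.012 m or y of rotor5 in the frame of stand between 0.063 and 0.087 m or y of rotor5 in the frame of stand between 0.138 and 0.162 m) and value of joint isolator below 0.15 rad and x of lock_pin in the frame of pin_home between -0.015 and 0.015 m and y of lock_pin in the frame of pin_home between -0.006 and 0.006 m and z of lock_pin in the frame of pin_home between -0.006 and 0.006 m and angle between the x axis of lock_pin and the x axis of stand, either way round below 0.25 rad), for 0.2 s.
3. the lock pin lies parked in the notch, with the isolator still off (x of lock_pin in the frame of pin_park between -0.015 and 0.015 m and y of lock_pin in the frame of pin_park between -0.01 and 0.01 m and z of lock_pin in the frame of pin_park between -0.006 and 0.006 m and angle between the x axis of lock_pin and the x axis of stand, either way round below 0.25 rad and linear speed of lock_pin below 0.03 m/s and value of joint isolator below 0.15 rad), for 0.2 s.
4. the isolator is on again (value of joint isolator above 0.85 rad), for 0.2 s.
At the end, for the whole second after the job is handed in: Every rotor present rests on both ways in its own seat (within 14 mm across the ways, 12 mm along, 6 mm in height, 0.15 rad), the lock pin lies in the parking notch (15 mm along, 10 mm across, 6 mm in height, 0.25 rad) and the isolator reads above 0.85; all at rest (x of rotor1 in the frame of stand between -0.014 and 0.014 m and z of rotor1 in the frame of stand between 0.08 and 0.092 m and (y of rotor1 in the frame of stand between -0.162 and -0.138 m or y of rotor1 in the frame of stand between -0.087 and -0.063 m or y of rotor1 in the frame of stand between -0.012 and 0.012 m or y of rotor1 in the frame of stand between 0.063 and 0.087 m or y of rotor1 in the frame of stand between 0.138 and 0.162 m) and angle between the x axis of each of rotor1, rotor2, rotor3, rotor4, rotor5 and the x axis of stand, either way round below 0.15 rad and linear speed of each of rotor1, rotor2, rotor3, rotor4, rotor5, lock_pin below 0.03 m/s and x of rotor2 in the frame of stand between -0.014 and 0.014 m and z of rotor2 in the frame of stand between 0.08 and 0.092 m and (y of rotor2 in the frame of stand between -0.162 and -0.138 m or y of rotor2 in the frame of stand between -0.087 and -0.063 m or y of rotor2 in the frame of stand between -0.012 and 0.012 m or y of rotor2 in the frame of stand between 0.063 and 0.087 m or y of rotor2 in the frame of stand between 0.138 and 0.162 m) and x of rotor3 in the frame of stand between -0.014 and 0.014 m and z of rotor3 in the frame of stand between 0.08 and 0.092 m and (y of rotor3 in the frame of stand between -0.162 and -0.138 m or y of rotor3 in the frame of stand between -0.087 and -0.063 m or y of rotor3 in the frame of stand between -0.012 and 0.012 m or y of rotor3 in the frame of stand between 0.063 and 0.087 m or y of rotor3 in the frame of stand between 0.138 and 0.162 m) and x of rotor4 in the frame of stand between -0.014 and 0.014 m and z of rotor4 in the frame of stand between 0.08 and 0.092 m and (y of rotor4 in the frame of stand between -0.162 and -0.138 m or y of rotor4 in the frame of stand between -0.087 and -0.063 m or y of rotor4 in the frame of stand between -0.012 and 0.012 m or y of rotor4 in the frame of stand between 0.063 and 0.087 m or y of rotor4 in the frame of stand between 0.138 and 0.162 m) and x of rotor5 in the frame of stand between -0.014 and 0.014 m and z of rotor5 in the frame of stand between 0.08 and 0.092 m and (y of rotor5 in the frame of stand between -0.162 and -0.138 m or y of rotor5 in the frame of stand between -0.087 and -0.063 m or y of rotor5 in the frame of stand between -0.012 and 0.012 m or y of rotor5 in the frame of stand between 0.063 and 0.087 m or y of rotor5 in the frame of stand between 0.138 and 0.162 m) and x of lock_pin in the frame of pin_park between -0.015 and 0.015 m and y of lock_pin in the frame of pin_park between -0.01 and 0.01 m and z of lock_pin in the frame of pin_park between -0.006 and 0.006 m and angle between the x axis of lock_pin and the x axis of stand, either way round below 0.25 rad and value of joint isolator above 0.85 rad); the robot touches nothing.
It fails at once if a bystander was moved by more than 5 cm (distance of any of shaft_collar, bearing, scribe, coupling_half from where it was at the start of the episode above 0.05 m).
Of rotor1, rotor2, rotor3, rotor4, rotor5 only 3 to 5 are there at a start; the rules pass over those that are not, and their reading is None.
At some moment in a run one of rotor1, rotor2, rotor3, rotor4, rotor5 may be knocked a few centimetres aside while the robot is not near it.
Once in a run the grip may slacken for a moment while it holds something.
It also fails if it takes over 210 s, if anything falls off the work surface, if the arm or the gripper's body presses on something with over 40 N, if the wrist force passes 120 N, or if a joint passes its speed limit or range.

## Robot

A 7-joint arm with a two-finger parallel gripper is mounted at the origin on the work surface. World frame = base frame: x ahead of the robot, y to its left, z up, the work surface at z = 0. Lengths are in m, angles in rad, forces in N, time in s.
With the tool pointing down it reaches from about 0.4 to 0.85 m from the base axis. Payload 6.9 kg.
Tool frame: the origin (TCP) lies on the mounting face of the last link; the fingertips stand 173 mm ahead of it and the grasp point (between the pads) lies 155 mm ahead of it (manip.tcp_to_grasp is the distance from the TCP to the grasp point, in m); z points along the fingers, x is the direction in which the jaws open and shut, and the axes are right-handed (so a half turn about z gives the same grasp; the last joint's range is limited). The gripper opens to 85 mm and grips with 20 to 120 N. Pads are 22 mm wide; open, the fingers measure 114 mm over their backs; the gripper's body (76 mm by 85 mm) begins 54 mm behind the grasp point. The pads swing forward as they close: fully open they stand 13 mm farther back than shut.
Start: joints at [-1.107, 0.507, -0.238, 1.5, 0.126, 1.149, -0.155], TCP at [0.219, 0.585, 0.405] pointing down, gripper open.
Joint ranges: [-3.08, 3.08], [-0.24, 2.05], [-1.43, 1.35], [0, 2.5], [-1.52, 4.66], [0.17, 1.96], [-2.89, 2.89]. Speed limits (rad/s): [2.39, 2.39, 3.14, 3.14, 3.14, 3.14, 3.14].

## Interface

Orientations are given as a rotation vector (axis times angle).
In Python, from plant import manip gives the robot as it stands.
- The arm moves only by the shell command python3 -m jog 'ROWS' [FORCE]. ROWS is JSON, a list of rows, each an object of numbers: "dx", "dy", "dz": the shift along the tool's x, y, z normalised to -1 to 1, where 1 is 250 mm; "roll": the turn about the tool's z normalised to -1 to 1, where 1 is 90 degrees; "grip": the gripper's target within -1 to 1 (shut at 1, half-way at 0, fully open at -1). A call has exactly 8 rows; each row is the pose to reach, as a shift and turn from the pose measured when the call began, along the tool's axes at that moment; what a row does not reach only later rows make up. A row lasts 1/8 s, in which the tool goes at most 62.5 mm and 10.7 degrees, less where a joint would pass 70% of its speed; a pose out of reach is approached as far as the arm can. A call with a number of a shift or a turn outside -1 to 1 is refused whole. A call with a gripper value outside its range is refused whole. The fingers move at their own pace and stop on an object; FORCE is the grip in N (left out, the last holds). Time passes only in rows, so rows that repeat a pose let the fingers close, or fill a call up. It gives the time, the measured TCP pose, the force and the opening at its end, in the units of the state.
- manip.observe(): the state, without advancing time (a new reading comes with each control period).
- manip.snapshot(name): name is "scene" or "top"; returns a dict with "img" (384x512x3 uint8, red, green, blue), "vfov" (degrees; the focal length in pixels is half the picture's height over the tangent of half this angle, whatever the lens; pixels are square), "cx", "cy" (the principal point, pixels), "k1" (the pictures are not rectified: a ray, as slopes to the right and down, at radius r is drawn at 1 + k1 r^2 times it, then the intrinsics apply), "rvec" (rotation vector, rad) and "tvec" (3), from world to camera coordinates, as OpenCV has them. Camera axes: x right, y down, z forward; pixel columns grow to the right and rows downward; lengths in m; the calibration is good to about 2 mm. A picture is of the moment at which its call begins. There is no depth.
- manip.hand_in(): hands the job in, once; it reports no verdict.
The state is a dict: "clock": time; "joint_positions": joint angles; "joint_vel": joint speeds; "tau": joint torques, N m; "eef_pos": TCP position; "tcp_rot": TCP orientation; "contact_force": force on the tool from outside, world axes, zero at the start; "torque": the same for the moment, N m; "width": finger opening in m.
Only numpy, scipy, OpenCV 4.12 (cv2) and the standard library are available. Lean on these libraries where they do the work, as an engineer would, in place of code of your own. Each camera call takes 0.05 s, during which the arm holds its last target.

## Working session

There is one attempt and no reset: what is moved stays moved. The work goes in short steps, Python scripts to look and compute and a shell command to move; the robot and the scene stay as the last step left them, time stands still between calls to the robot, and variables do not carry over. Pictures are saved under pics/ and viewed, and the job is handed in when it is done.

```bash
ls; mkdir -p pics
python3 - <<'E'
from plant import manip
import cv2
s=manip.observe(); print(s, manip.tcp_to_grasp)
for n in ("scene","top"):
    d=manip.snapshot(n); print(n,{k:v for k,v in d.items() if k!="img"})
    cv2.imwrite(f"pics/{n}0.png",d["img"][...,::-1])
E
```

```text
pics
{'clock': 0.0, 'joint_positions': array([-1.10647959,  0.5083487 , -0.23752542,  1.50113972,  0.12569158,
        1.14887358, -0.15481553]), 'joint_vel': array([ 0.00159636, -0.00018778,  0.00110795, -0.00044043, -0.00059486,
        0.00036739, -0.00149664]), 'tau': array([-1.49513808e-04, -6.20591640e+01, -2.18659580e+00, -2.49666184e+01,
        1.28079305e-02,  1.18339577e-02,  3.46766660e-05]), 'eef_pos': array([0.21947821, 0.58499387, 0.40382028]), 'tcp_rot': array([ 2.58134819e+00,  1.78878685e+00, -2.27942924e-03]), 'contact_force': array([ 0.15020185, -0.55988603,  0.15443264]), 'torque': array([ 0.04864572,  0.00644871, -0.01274255]), 'width': 0.08548344450914967} 0.1547
scene {'vfov': 53.26444211154512, 'cx': 257.7121714001867, 'cy': 195.78377852492025, 'k1': -0.05755963693818759, 'rvec': array([ 1.98660842,  1.11065221, -0.57630844]), 'tvec': array([-0.33698887, -0.17517498,  1.34967139])}
top {'vfov': 51.07308270312004, 'cx': 250.84020876180858, 'cy': 196.46452848485814, 'k1': -0.14233665177961205, 'rvec': array([ 2.1790939 , -2.19645116,  0.08155384]), 'tvec': array([0.06564063, 0.54519954, 1.2148092 ])}
```

Run:
```python
import cv2
for n in ("scene","top"):
    i=cv2.imread(f"pics/{n}0.png"); cv2.imwrite(f"pics/{n}0b.png",cv2.resize(i,(800,600),interpolation=cv2.INTER_CUBIC))
```

```text
(no output)
```

View pics/scene0b.png

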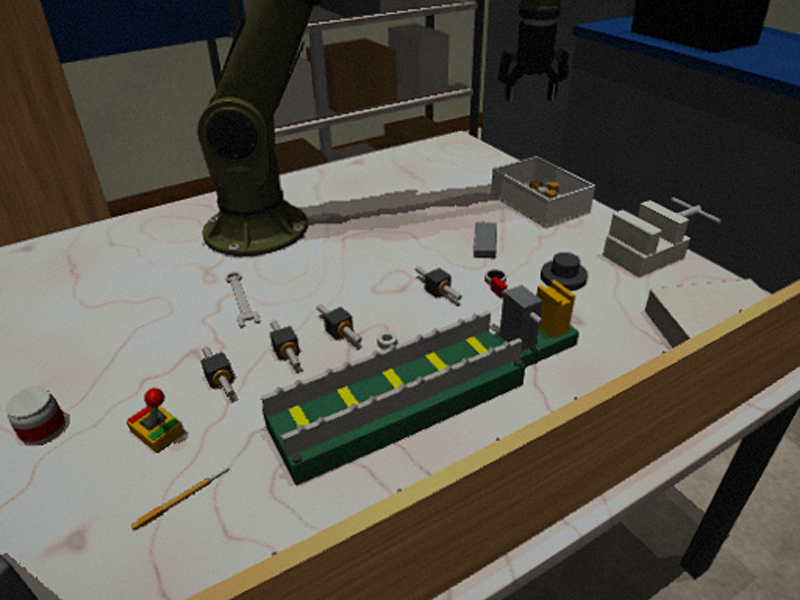

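View pics/top0b.png

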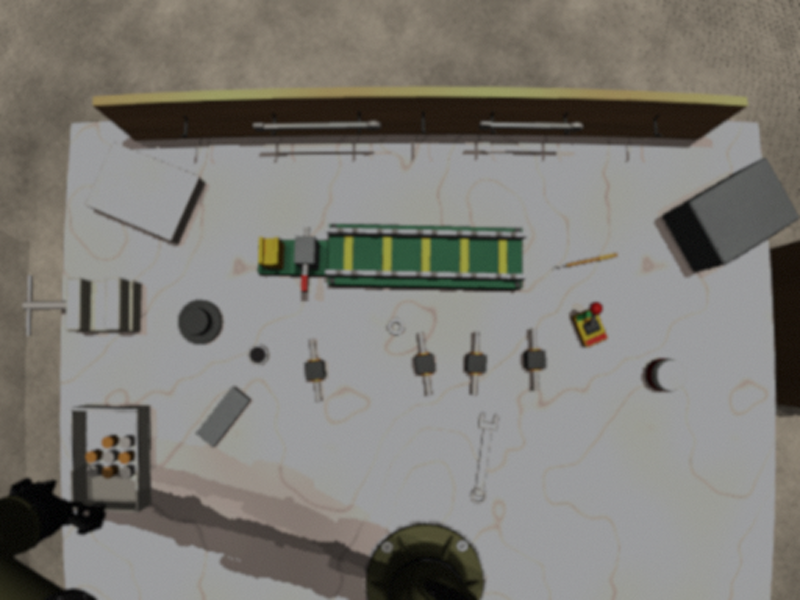

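The pictures show 4 rotors, the stand along world y with its paddle side facing the robot, and the isolator at lower right with its lever on. I'll enlarge these for accurate pixel positions.

```bash
cat > h.py <<'E'
import numpy as np, cv2
from plant import manip
from scipy.spatial.transform import Rotation as R
def cam(n,save=None):
    d=manip.snapshot(n)
    if save: cv2.imwrite(save,d["img"][...,::-1])
    return d
def KD(d):
    f=d["img"].shape[0]/2/np.tan(np.radians(d["vfov"]/2))
    return np.array([[f,0,d["cx"]],[0,f,d["cy"]],[0,0,1.]]),np.array([d["k1"],0,0,0,0.])
def proj(d,P):
    K,D=KD(d); return cv2.projectPoints(np.asarray(P,float).reshape(-1,1,3),d["rvec"],d["tvec"],K,D)[0].reshape(-1,2)
def unproj(d,uv,z):
    K,D=KD(d); n=cv2.undistortPoints(np.asarray(uv,float).reshape(-1,1,2),K,D).reshape(-1,2)
    M=cv2.Rodrigues(np.asarray(d["rvec"]))[0]; c=-M.T@d["tvec"]
    r=np.c_[n,np.ones(len(n))]@M
    return c+r*((np.asarray(z)-c[2])/r[:,2])[:,None]
def crop(d,x0,y0,x1,y1,k,path):
    i=d["img"][y0:y1,x0:x1,::-1]
    i=cv2.resize(i,None,fx=k,fy=k,interpolation=cv2.INTER_CUBIC)
    i=cv2.convertScaleAbs(i,alpha=1.4,beta=10)
    for x in range((x0+9)//10*10,x1,10):
        cv2.line(i,((x-x0)*k,0),((x-x0)*k,6 if x%50 else 14),(0,0,255),1)
        if x%50==0: cv2.putText(i,str(x),((x-x0)*k,26),0,.4,(0,0,255),1)
    for y in range((y0+9)//10*10,y1,10):
        cv2.line(i,(0,(y-y0)*k),(6 if y%50 else 14,(y-y0)*k),(0,0,255),1)
        if y%50==0: cv2.putText(i,str(y),(16,(y-y0)*k+4),0,.4,(0,0,255),1)
    cv2.imwrite(path,i)
E
python3 - <<'E'
from h import *
import pickle
d={n:cam(n) for n in ("top","scene")}
pickle.dump(d,open("d0.pkl","wb"))
t=d["top"]
crop(t,160,140,340,270,4,"pics/t1.png")
crop(t,300,140,420,270,4,"pics/t2.png")
crop(d["scene"],160,130,390,320,3,"pics/s1.png")
crop(d["scene"],70,190,260,330,4,"pics/s2.png")
E
```

```text
(no output)
```

View pics/t1.png

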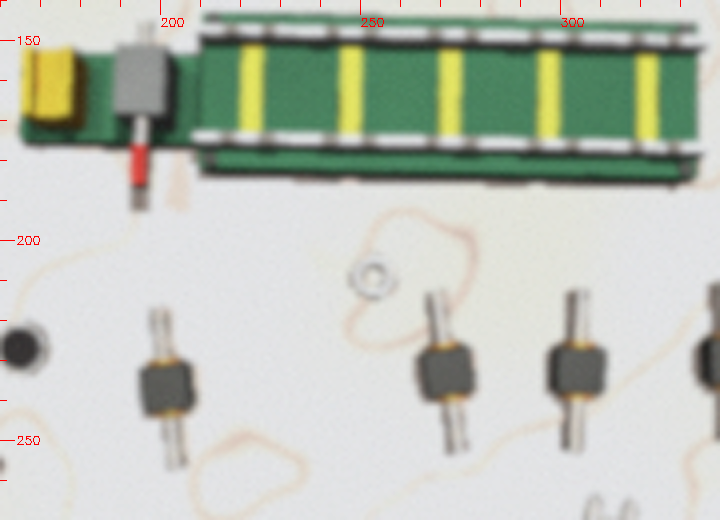

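View pics/t2.png

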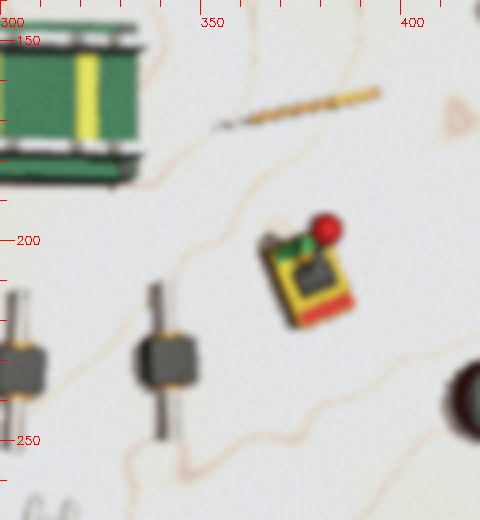

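View pics/s1.png

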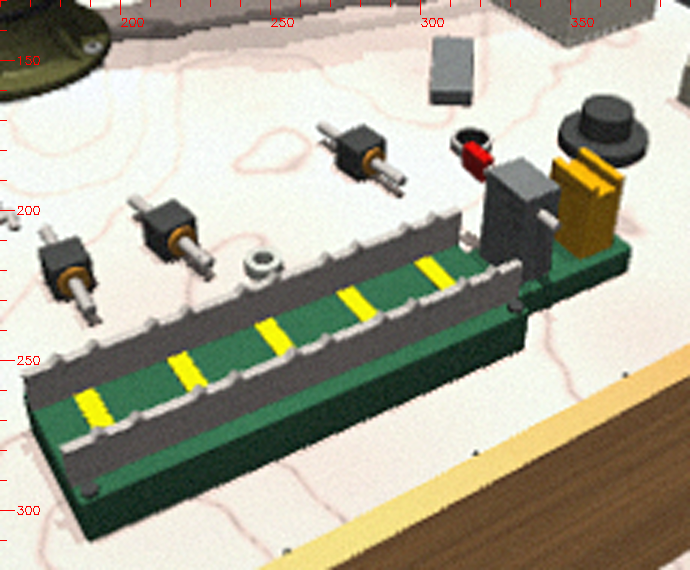

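View pics/s2.png

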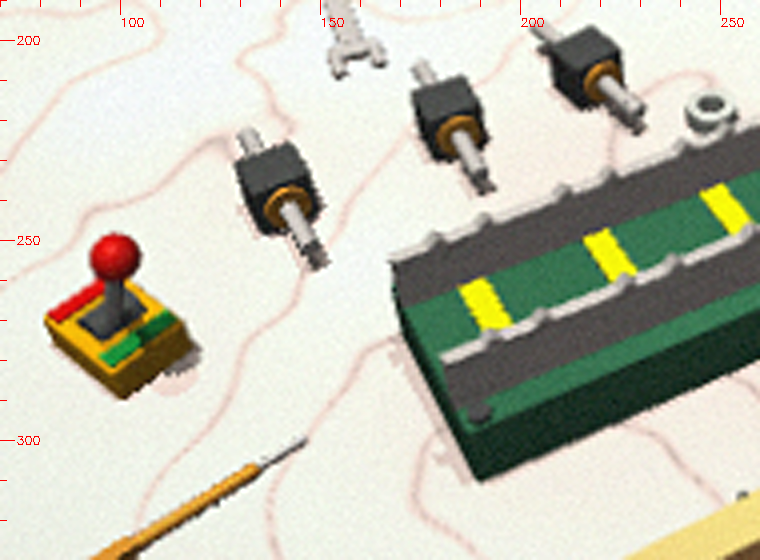

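Run:
```python
from h import *
import pickle
d=pickle.load(open("d0.pkl","rb")); t=d["top"]; s=d["scene"]
np.set_printoptions(precision=4,suppress=True)
def T1(p): p=np.array(p,float); return p/4+[160,140]
def T2(p): p=np.array(p,float); return p/4+[300,140]
far=unproj(t,T1([(210,29),(700,42)]),[.08]*2); near=unproj(t,T1([(195,137),(700,146)]),[.08]*2)
print("far",far,"near",near)
st=unproj(t,T1([(251,90),(351,90),(450.5,90),(548.5,92),(647,95)]),[.045]*5); print("stripes",st)
print("base corners",unproj(t,T1([(200,178),(690,180)]),[.045]*2))
for n,c,a,b,f in [("r1",(167,388),(161,310),(177,468),T1),("r2",(446,373),(435,292),(458,454),T1),("r3",(577,371),(579,290),(573,453),T1),("r4",(167,361),(163,283),(168,440),T2)]:
    C=unproj(t,f([c]),[.038])[0]; A,B=unproj(t,f([a,b]),[.022]*2); v=A-B
    print(n,C,(A+B)/2,np.linalg.norm(v),"ang",np.degrees(np.arctan2(v[1],v[0])))
# triangulate pts
def tri(pt,ps):
    o=[]
    for q,uv in ((t,pt),(s,ps)):
        a=unproj(q,[uv],[0.])[0]; b=unproj(q,[uv],[.3])[0]; u=(b-a)/np.linalg.norm(b-a); o.append((a,u))
    M=sum(np.eye(3)-np.outer(u,u) for a,u in o); v=sum((np.eye(3)-np.outer(u,u))@a for a,u in o)
    p=np.linalg.solve(M,v); return p,[np.linalg.norm(np.cross(p-a,u)) for a,u in o]
print("ball",tri((381.5,197.25),(98.75,254.25)))
# pin paddle top
print("paddle",unproj(t,T1([(139,166)]),[.112]))
iso=unproj(t,T2([(264,248),(297,328),(354,305),(330,250)]),[.025]*4); print("iso",iso)
```

```text
far [[ 0.688   0.1736  0.08  ]
 [ 0.6763 -0.1894  0.08  ]] near [[ 0.6077  0.1846  0.08  ]
 [ 0.5985 -0.1872  0.08  ]]
stripes [[ 0.6476  0.1456  0.045 ]
 [ 0.647   0.07    0.045 ]
 [ 0.6465 -0.0054  0.045 ]
 [ 0.6445 -0.0798  0.045 ]
 [ 0.6419 -0.155   0.045 ]]
base corners [[ 0.581   0.1843  0.045 ]
 [ 0.5768 -0.1865  0.045 ]]
r1 [0.4232 0.2102 0.038 ] [0.422  0.2106 0.022 ] 0.12096856905585146 ang 5.6328307365875085
r2 [0.4329 0.0001 0.038 ] [ 0.4327 -0.0011  0.022 ] 0.12454750268600608 ang 7.508883128198805
r3 [ 0.4334 -0.0988  0.038 ] [ 0.4328 -0.1003  0.022 ] 0.12449169058475346 ang -2.9196628121480455
r4 [ 0.4395 -0.2135  0.038 ] [ 0.439  -0.2161  0.022 ] 0.1205431405573921 ang 0.8040889533657808
ball (array([ 0.5355, -0.3195,  0.0943]), [np.float64(0.0017313758964763797), np.float64(0.0017313758964763685)])
paddle [[0.5832 0.2214 0.112 ]]
iso [[ 0.5253 -0.2947  0.025 ]
 [ 0.4632 -0.3193  0.025 ]
 [ 0.4804 -0.3654  0.025 ]
 [ 0.5233 -0.3473  0.025 ]]
```

```bash
cat > ov.py <<'E'
from h import *
def wf(x,y,yaw):
    c,s=np.cos(yaw),np.sin(yaw)
    return lambda P: np.c_[np.asarray(P,float)[:,:2]@np.array([[c,s],[-s,c]])+[x,y],np.asarray(P,float)[:,2]]
def box(x0,x1,y0,y1,z0,z1):
    p=np.array([(a,b,c) for c in(z0,z1) for a,b in((x0,y0),(x1,y0),(x1,y1),(x0,y1))]); return [(p[i],p[j]) for i,j in ((0,1),(1,2),(2,3),(3,0),(4,5),(5,6),(6,7),(7,4),(0,4),(1,5),(2,6),(3,7))]
def draw(d,segs,f,k,x0,y0,x1,y1,path):
    i=cv2.resize(np.ascontiguousarray(d["img"][y0:y1,x0:x1,::-1]),None,fx=k,fy=k,interpolation=cv2.INTER_CUBIC)
    i=cv2.convertScaleAbs(i,alpha=1.3)
    for sg,col in segs:
        for a,b in sg:
            q=(proj(d,f([a,b]))+.5-[x0,y0])*k
            cv2.line(i,tuple(map(int,q[0])),tuple(map(int,q[1])),col,1)
    cv2.imwrite(path,i)
def stand():
    y=(255,255,0);m=(255,0,255)
    return [(box(-.044,-.036,-.19,.19,.045,.08),y),(box(.036,.044,-.19,.19,.045,.08),y),(box(-.06,.06,-.19,.19,0,.045),m),(box(-.03,.02,.207,.243,0,.12),y),(box(-.03,.02,.277,.313,0,.105),y),(box(-.08,-.05,.219,.231,.088,.112),m)]
E
python3 - <<'E'
from ov import *
import pickle
d=pickle.load(open("d0.pkl","rb"))
f=wf(.643,-.005,-.026)
draw(d["top"],stand(),f,4,155,135,350,195,"pics/ot.png")
draw(d["scene"],stand(),f,3,155,160,380,320,"pics/os.png")
E
```

```text
(no output)
```

View pics/ot.png

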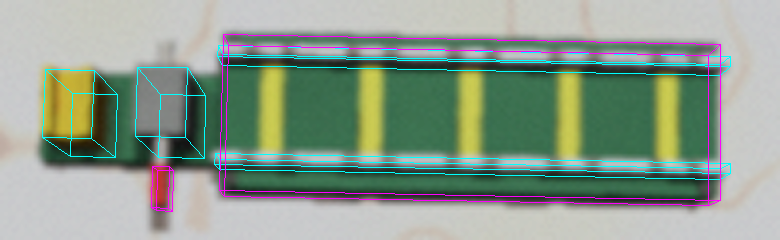

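View pics/os.png

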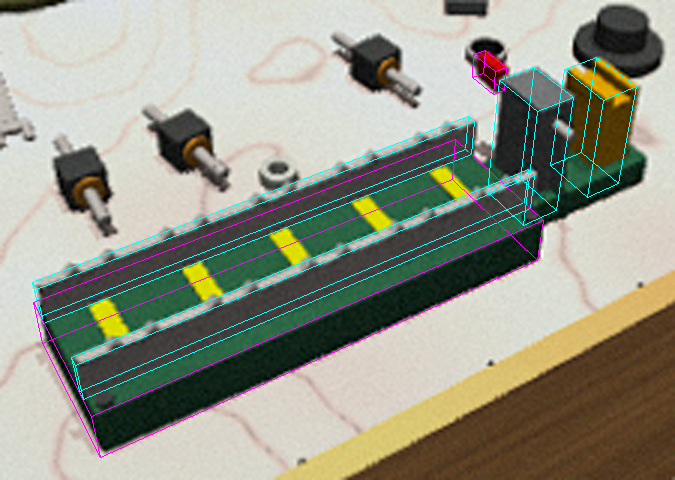

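```bash
cat > go.py <<'E'
import sys
from h import *
# usage: go.py  x,y,z,headingdeg ...  (grasp point; '-' keeps) -> units from the present pose
s=manip.observe(); M=R.from_rotvec(s["tcp_rot"]).as_matrix(); p=s["eef_pos"]; g=p+M[:,2]*manip.tcp_to_grasp
h=np.degrees(np.arctan2(M[1,0],M[0,0]))
print("t %.2f grasp %s head %.1f tilt %.2f w %.1fmm F %s j7 %.2f"%(s["clock"],np.round(g,4),h,np.degrees(np.arccos(-M[2,2])),s["width"]*1e3,np.round(s["contact_force"],1),s["joint_positions"][6]))
for a in sys.argv[1:]:
    v=a.split(","); t=g.copy()
    for i in range(3):
        if v[i]!="-": t[i]=float(v[i])
    dd=0
    if len(v)>3: dd=(float(v[3])-h+90)%180-90
    # tcp shift when tool kept as vertical as it is
    u=M.T@(t-g)/.25
    print(a,"dx %.3f dy %.3f dz %.3f roll %.3f"%(*u,-dd/90))
E
python3 go.py .45,.30,.25,111
```

```text
t 0.20 grasp [0.2194 0.5849 0.2494] head 69.4 tilt 0.07 w 85.6mm F [-0.9  1.1 -0.6] j7 -0.15
.45,.30,.25,111 dx -0.743 dy 1.264 dz -0.001 roll -0.462
```

```bash
python3 -m jog '[{"dx":-0.08,"dy":0.15,"roll":-0.06},{"dx":-0.18,"dy":0.32,"roll":-0.14},{"dx":-0.28,"dy":0.5,"roll":-0.22},{"dx":-0.38,"dy":0.66,"roll":-0.3},{"dx":-0.48,"dy":0.82,"roll":-0.38},{"dx":-0.56,"dy":0.95,"roll":-0.44},{"dx":-0.6,"dy":1,"roll":-0.46},{"dx":-0.6,"dy":1,"roll":-0.46}]' 20; python3 go.py .5,.05,.25,111 .5,.15,.25,111
```

```text
t 0.20 grasp [0.2194 0.5849 0.2494] head 69.4 tilt 0.07 w 85.6mm F [-0.9  1.1 -0.6] j7 -0.15
.5,.05,.25,111 dx -1.609 dy 1.802 dz -0.000 roll -0.462
.5,.15,.25,111 dx -1.235 dy 1.662 dz -0.001 roll -0.462invalid input
```

```bash
python3 -m jog '[{"dx":-0.08,"dy":0.15,"dz":0,"roll":-0.06,"grip":-1},{"dx":-0.18,"dy":0.32,"dz":0,"roll":-0.14,"grip":-1},{"dx":-0.28,"dy":0.5,"dz":0,"roll":-0.22,"grip":-1},{"dx":-0.38,"dy":0.66,"dz":0,"roll":-0.3,"grip":-1},{"dx":-0.48,"dy":0.82,"dz":0,"roll":-0.38,"grip":-1},{"dx":-0.56,"dy":0.95,"dz":0,"roll":-0.44,"grip":-1},{"dx":-0.6,"dy":1,"dz":0,"roll":-0.46,"grip":-1},{"dx":-0.6,"dy":1,"dz":0,"roll":-0.46,"grip":-1}]' 20; python3 go.py .5,.05,.25,111 .5,.15,.25,111
```

```text
clock: 1.2
eef_pos: [0.4018, 0.3556, 0.4042]
tcp_rot: [1.787, 2.583, -0.003]
contact_force: [-0.8, 0.2, -0.2]
width: 0.0855
t 1.20 grasp [0.4017 0.3553 0.2495] head 110.7 tilt 0.10 w 85.5mm F [-0.8  0.2 -0.2] j7 0.99
.5,.05,.25,111 dx -1.281 dy -0.063 dz -0.000 roll -0.004
.5,.15,.25,111 dx -0.907 dy 0.078 dz -0.001 roll -0.004
```

```bash
python3 -m jog '[{"dx":-0.15,"dy":0.02,"dz":0,"roll":0,"grip":-1},{"dx":-0.35,"dy":0.04,"dz":0,"roll":0,"grip":-1},{"dx":-0.55,"dy":0.06,"dz":0,"roll":0,"grip":-1},{"dx":-0.75,"dy":0.08,"dz":0,"roll":0,"grip":-1},{"dx":-0.92,"dy":0.1,"dz":0,"roll":0,"grip":-1},{"dx":-1,"dy":0.1,"dz":0,"roll":0,"grip":-1},{"dx":-1,"dy":0.1,"dz":0,"roll":0,"grip":-1},{"dx":-1,"dy":0.1,"dz":0,"roll":0,"grip":-1}]' 20; python3 go.py .5,-.12,.25,111
```

```text
clock: 2.2
eef_pos: [0.5127, 0.1325, 0.4046]
tcp_rot: [-1.784, -2.585, 0.001]
contact_force: [0.8, -0.6, -0.3]
width: 0.0852
t 2.20 grasp [0.5126 0.1324 0.2499] head 110.8 tilt 0.05 w 85.2mm F [ 0.8 -0.6 -0.3] j7 1.49
.5,-.12,.25,111 dx -0.926 dy -0.405 dz 0.000 roll -0.002
```

```bash
python3 -m jog '[{"dx":-0.15,"dy":0,"dz":0,"roll":0,"grip":-1},{"dx":-0.35,"dy":0,"dz":0,"roll":0,"grip":-1},{"dx":-0.55,"dy":0,"dz":0,"roll":0,"grip":-1},{"dx":-0.75,"dy":0,"dz":0,"roll":0,"grip":-1},{"dx":-0.92,"dy":0,"dz":0,"roll":0,"grip":-1},{"dx":-1,"dy":0,"dz":0,"roll":0,"grip":-1},{"dx":-1,"dy":0,"dz":0,"roll":0,"grip":-1},{"dx":-1,"dy":0,"dz":0,"roll":0,"grip":-1}]' 20; python3 go.py .5,-.12,.25,111 .537,-.318,.2,111
```

```text
clock: 3.2
eef_pos: [0.6012, -0.0985, 0.4048]
tcp_rot: [-1.78, -2.587, -0.001]
contact_force: [-0.6, 0.5, -0.3]
width: 0.0851
t 3.20 grasp [ 0.6011 -0.0983  0.2501] head 111.0 tilt 0.07 w 85.1mm F [-0.6  0.5 -0.3] j7 1.93
.5,-.12,.25,111 dx 0.064 dy -0.409 dz 0.000 roll -0.001
.537,-.318,.2,111 dx -0.729 dy -0.554 dz 0.200 roll -0.001
```

```bash
python3 -m jog '[{"dx":-0.12,"dy":-0.1,"dz":0,"roll":0,"grip":-1},{"dx":-0.26,"dy":-0.2,"dz":0.03,"roll":0,"grip":-1},{"dx":-0.4,"dy":-0.3,"dz":0.08,"roll":0,"grip":-1},{"dx":-0.54,"dy":-0.41,"dz":0.14,"roll":0,"grip":-1},{"dx":-0.67,"dy":-0.51,"dz":0.18,"roll":0,"grip":-1},{"dx":-0.73,"dy":-0.555,"dz":0.2,"roll":0,"grip":-1},{"dx":-0.73,"dy":-0.555,"dz":0.2,"roll":0,"grip":-1},{"dx":-0.73,"dy":-0.555,"dz":0.2,"roll":0,"grip":-1}]' 20; python3 go.py .537,-.318,.095,111
python3 - <<'E'
from h import *
crop(cam("scene"),40,150,200,300,4,"pics/a1.png")
crop(cam("top"),330,150,430,250,5,"pics/a2.png")
E
```

```text
clock: 4.2
eef_pos: [0.5381, -0.3159, 0.3552]
tcp_rot: [-1.776, -2.591, -0.004]
contact_force: [0.0, 1.0, 0.3]
width: 0.0853
t 4.20 grasp [ 0.5382 -0.3156  0.2005] head 111.1 tilt 0.14 w 85.3mm F [0.  1.  0.3] j7 2.30
.537,-.318,.095,111 dx -0.008 dy -0.009 dz 0.422 roll 0.002
```

View pics/a1.png

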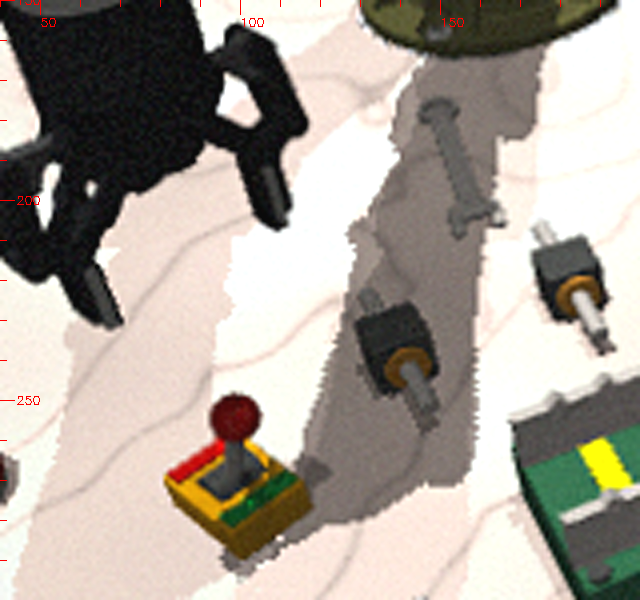

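View pics/a2.png

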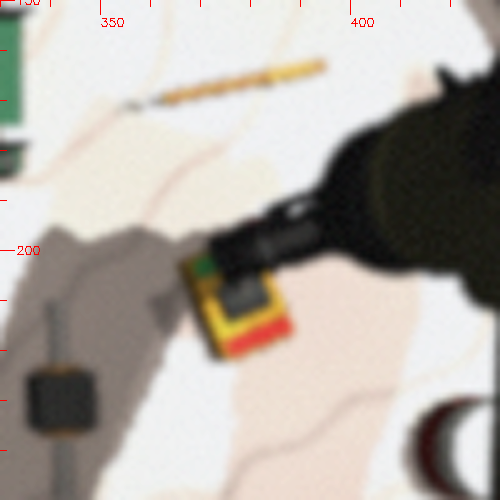

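```bash
python3 -m jog '[{"dx":0,"dy":0,"dz":0.08,"roll":0,"grip":-1},{"dx":-0.008,"dy":0,"dz":0.18,"roll":0,"grip":-1},{"dx":-0.008,"dy":-0.008,"dz":0.28,"roll":0,"grip":-1},{"dx":-0.008,"dy":-0.008,"dz":0.37,"roll":0,"grip":-1},{"dx":-0.008,"dy":-0.008,"dz":0.42,"roll":0,"grip":-1},{"dx":-0.008,"dy":-0.008,"dz":0.42,"roll":0,"grip":-1},{"dx":-0.008,"dy":-0.008,"dz":0.42,"roll":0,"grip":0.2},{"dx":-0.008,"dy":-0.008,"dz":0.42,"roll":0,"grip":0.6}]' 20; python3 go.py
python3 -m jog '[{"dx":0,"dy":0,"dz":0,"roll":0,"grip":0.8},{"dx":0,"dy":0,"dz":0,"roll":0,"grip":0.8},{"dx":0,"dy":0,"dz":0,"roll":0,"grip":0.8},{"dx":0,"dy":0,"dz":0,"roll":0,"grip":0.8},{"dx":0,"dy":0,"dz":0,"roll":0,"grip":0.8},{"dx":0,"dy":0,"dz":0,"roll":0,"grip":0.8},{"dx":0,"dy":0,"dz":0,"roll":0,"grip":0.8},{"dx":0,"dy":0,"dz":0,"roll":0,"grip":0.8}]' 20; python3 go.py .501,-.331,.105,111 .464,-.345,.095,111
```

```text
clock: 5.3
eef_pos: [0.5372, -0.3187, 0.2512]
tcp_rot: [1.776, 2.59, 0.003]
contact_force: [0.6, -0.7, -0.2]
width: 0.0517
t 5.30 grasp [ 0.5375 -0.3186  0.0965] head 111.1 tilt 0.12 w 51.7mm F [ 0.6 -0.7 -0.2] j7 2.27
clock: 6.3
eef_pos: [0.5378, -0.3193, 0.2519]
tcp_rot: [1.774, 2.588, 0.003]
contact_force: [3.2, -4.3, 3.7]
width: 0.0245
t 6.30 grasp [ 0.5385 -0.3194  0.0972] head 111.1 tilt 0.25 w 24.5mm F [ 3.2 -4.3  3.7] j7 2.27
.501,-.331,.105,111 dx 0.011 dy -0.156 dz -0.032 roll 0.001
.464,-.345,.095,111 dx 0.012 dy -0.315 dz 0.007 roll 0.001
```

```bash
python3 -m jog '[{"dx":0,"dy":-0.04,"dz":-0.015,"roll":0,"grip":0.8},{"dx":0,"dy":-0.09,"dz":-0.03,"roll":0,"grip":0.8},{"dx":0,"dy":-0.15,"dz":-0.04,"roll":0,"grip":0.8},{"dx":0,"dy":-0.2,"dz":-0.035,"roll":0,"grip":0.8},{"dx":0,"dy":-0.25,"dz":-0.02,"roll":0,"grip":0.8},{"dx":0,"dy":-0.29,"dz":-0.005,"roll":0,"grip":0.8},{"dx":0,"dy":-0.31,"dz":0.005,"roll":0,"grip":0.8},{"dx":0,"dy":-0.31,"dz":0.005,"roll":0,"grip":0.8}]' 20; python3 go.py
python3 - <<'E'
from h import *
crop(cam("scene"),40,150,200,300,4,"pics/a3.png")
E
```

```text
clock: 7.3
eef_pos: [0.4648, -0.348, 0.2501]
tcp_rot: [1.776, 2.587, 0.001]
contact_force: [0.5, -5.2, 3.4]
width: 0.0246
t 7.30 grasp [ 0.4653 -0.3481  0.0954] head 111.1 tilt 0.21 w 24.6mm F [ 0.5 -5.2  3.4] j7 2.36
```

View pics/a3.png

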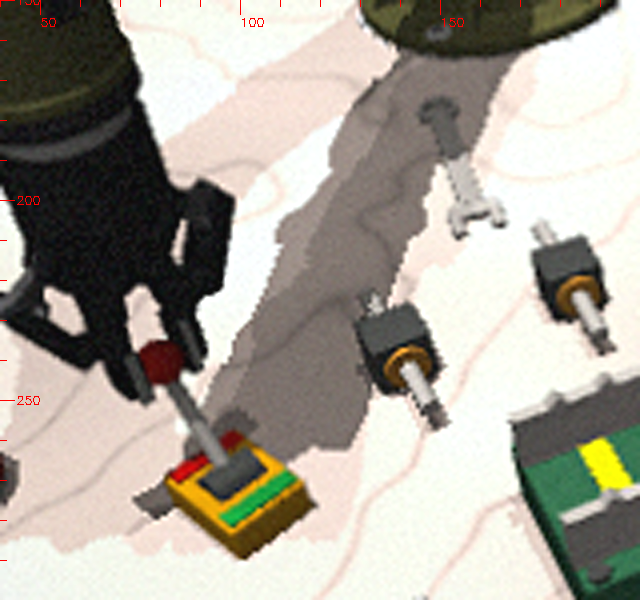

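```bash
python3 -m jog '[{"dx":0,"dy":-0.01,"dz":0,"roll":0,"grip":0.8},{"dx":0,"dy":-0.015,"dz":0,"roll":0,"grip":0.8},{"dx":0,"dy":-0.015,"dz":0,"roll":0,"grip":0.8},{"dx":0,"dy":-0.01,"dz":0,"roll":0,"grip":-1},{"dx":0,"dy":-0.01,"dz":0,"roll":0,"grip":-1},{"dx":0,"dy":-0.01,"dz":0,"roll":0,"grip":-1},{"dx":0,"dy":-0.01,"dz":0,"roll":0,"grip":-1},{"dx":0,"dy":-0.01,"dz":0,"roll":0,"grip":-1}]' 20; python3 go.py .45,-.25,.2,91
python3 - <<'E'
from h import *
crop(cam("scene"),40,150,200,300,4,"pics/a4.png")
E
```

```text
clock: 8.35
eef_pos: [0.4625, -0.3488, 0.2502]
tcp_rot: [1.776, 2.588, 0.001]
contact_force: [0.0, 0.2, 1.7]
width: 0.0857
t 8.35 grasp [ 0.4629 -0.349   0.0955] head 111.1 tilt 0.19 w 85.7mm F [0.  0.2 1.7] j7 2.36
.45,-.25,.2,91 dx 0.387 dy 0.095 dz -0.419 roll 0.223
```

View pics/a4.png

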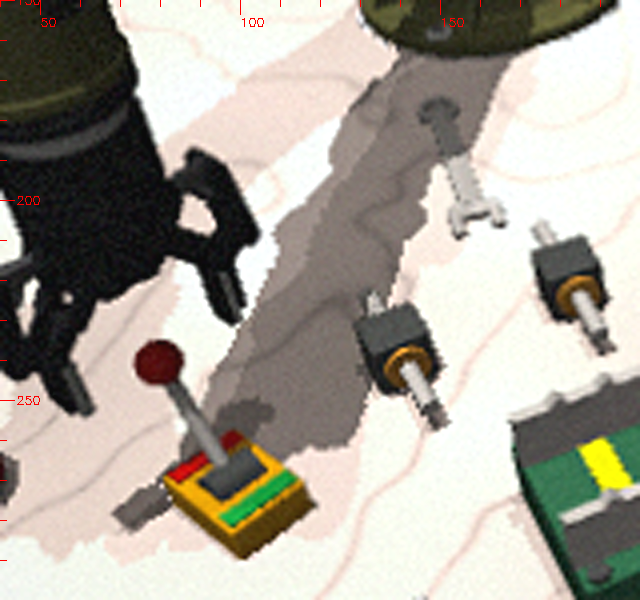

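```bash
python3 -m jog '[{"dx":0,"dy":0,"dz":-0.15,"roll":0,"grip":-1},{"dx":0,"dy":0,"dz":-0.32,"roll":0,"grip":-1},{"dx":0,"dy":0.01,"dz":-0.42,"roll":0.05,"grip":-1},{"dx":0.12,"dy":0.03,"dz":-0.42,"roll":0.12,"grip":-1},{"dx":0.26,"dy":0.07,"dz":-0.42,"roll":0.2,"grip":-1},{"dx":0.39,"dy":0.095,"dz":-0.42,"roll":0.223,"grip":-1},{"dx":0.39,"dy":0.095,"dz":-0.42,"roll":0.223,"grip":-1},{"dx":0.39,"dy":0.095,"dz":-0.42,"roll":0.223,"grip":-1}]' 20; python3 go.py .439,-.2145,.1,91  .439,-.2145,.025,91
```

```text
clock: 9.4
eef_pos: [0.4494, -0.2497, 0.3552]
tcp_rot: [2.199, 2.238, 0.002]
contact_force: [0.2, -0.3, 0.1]
width: 0.0851
t 9.40 grasp [ 0.4499 -0.25    0.2005] head 91.0 tilt 0.24 w 85.1mm F [ 0.2 -0.3  0.1] j7 1.96
.439,-.2145,.1,91 dx 0.144 dy -0.043 dz 0.402 roll 0.000
.439,-.2145,.025,91 dx 0.144 dy -0.044 dz 0.702 roll 0.000
```

```bash
python3 -m jog '[{"dx":0.07,"dy":-0.02,"dz":0.05,"roll":0,"grip":-1},{"dx":0.144,"dy":-0.044,"dz":0.15,"roll":0,"grip":-1},{"dx":0.144,"dy":-0.044,"dz":0.3,"roll":0,"grip":-1},{"dx":0.144,"dy":-0.044,"dz":0.45,"roll":0,"grip":-1},{"dx":0.144,"dy":-0.044,"dz":0.58,"roll":0,"grip":-1},{"dx":0.144,"dy":-0.044,"dz":0.67,"roll":0,"grip":-1},{"dx":0.144,"dy":-0.044,"dz":0.7,"roll":0,"grip":-1},{"dx":0.144,"dy":-0.044,"dz":0.7,"roll":0,"grip":-0.3}]' 60; python3 go.py
python3 -m jog '[{"dx":0,"dy":0,"dz":0,"roll":0,"grip":0.3},{"dx":0,"dy":0,"dz":0,"roll":0,"grip":0.5},{"dx":0,"dy":0,"dz":0,"roll":0,"grip":0.5},{"dx":0,"dy":0,"dz":0,"roll":0,"grip":0.5},{"dx":0,"dy":0,"dz":-0.05,"roll":0,"grip":0.5},{"dx":0,"dy":0,"dz":-0.15,"roll":0,"grip":0.5},{"dx":0,"dy":0,"dz":-0.3,"roll":0,"grip":0.5},{"dx":0,"dy":0,"dz":-0.4,"roll":0,"grip":0.5}]' 60; python3 go.py
python3 - <<'E'
from h import *
crop(cam("scene"),80,130,240,270,4,"pics/b1.png")
E
```

```text
clock: 10.4
eef_pos: [0.4384, -0.2149, 0.18]
tcp_rot: [2.2, 2.238, 0.001]
contact_force: [-0.0, 0.9, 0.6]
width: 0.07
t 10.40 grasp [ 0.4389 -0.2152  0.0253] head 91.0 tilt 0.21 w 70.0mm F [-0.   0.9  0.6] j7 1.82
clock: 11.4
eef_pos: [0.4379, -0.2144, 0.2821]
tcp_rot: [2.199, 2.237, 0.002]
contact_force: [-0.0, 0.2, -3.5]
width: 0.037
t 11.40 grasp [ 0.4386 -0.2147  0.1274] head 91.0 tilt 0.27 w 37.0mm F [-0.   0.2 -3.5] j7 1.87
```

View pics/b1.png

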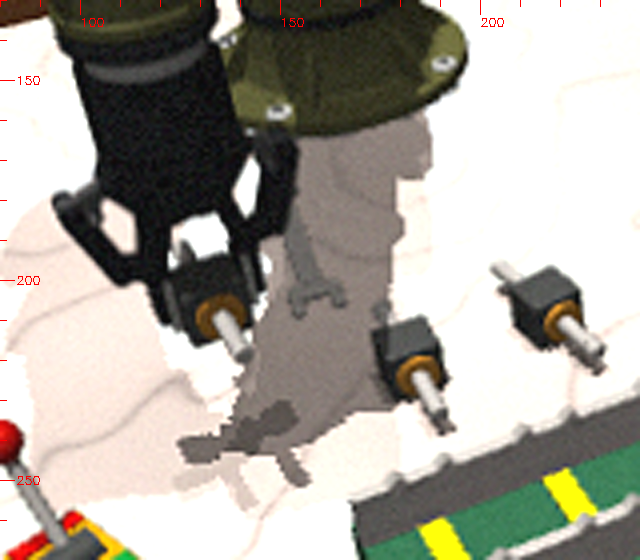

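```bash
python3 go.py .639,-.1545,.175,88.5  .639,-.1545,.096,88.5
```

```text
t 11.45 grasp [ 0.4397 -0.2152  0.1299] head 91.0 tilt 0.49 w 37.1mm F [ 1.  -0.  -1.6] j7 1.87
.639,-.1545,.175,88.5 dx 0.228 dy 0.803 dz -0.175 roll 0.028
.639,-.1545,.096,88.5 dx 0.230 dy 0.800 dz 0.141 roll 0.028
```

```bash
python3 -m jog '[{"dx":0,"dy":0,"dz":-0.1,"roll":0,"grip":0.5},{"dx":0.03,"dy":0.1,"dz":-0.2,"roll":0.01,"grip":0.5},{"dx":0.08,"dy":0.26,"dz":-0.2,"roll":0.028,"grip":0.5},{"dx":0.13,"dy":0.44,"dz":-0.2,"roll":0.028,"grip":0.5},{"dx":0.18,"dy":0.62,"dz":-0.2,"roll":0.028,"grip":0.5},{"dx":0.22,"dy":0.76,"dz":-0.19,"roll":0.028,"grip":0.5},{"dx":0.228,"dy":0.803,"dz":-0.175,"roll":0.028,"grip":0.5},{"dx":0.228,"dy":0.803,"dz":-0.175,"roll":0.028,"grip":0.5}]' 60; python3 go.py .639,-.1545,.115,88.5
python3 - <<'E'
from h import *
crop(cam("scene"),110,130,310,330,3,"pics/b2.png")
crop(cam("top"),270,130,400,230,5,"pics/b3.png")
E
```

```text
clock: 12.45
eef_pos: [0.6376, -0.1537, 0.3284]
tcp_rot: [2.246, 2.188, 0.002]
contact_force: [-0.1, -0.6, -3.7]
width: 0.0371
t 12.45 grasp [ 0.6384 -0.1542  0.1737] head 88.5 tilt 0.35 w 37.1mm F [-0.1 -0.6 -3.7] j7 1.64
.639,-.1545,.115,88.5 dx -0.000 dy 0.001 dz 0.235 roll 0.000
```

View pics/b2.png

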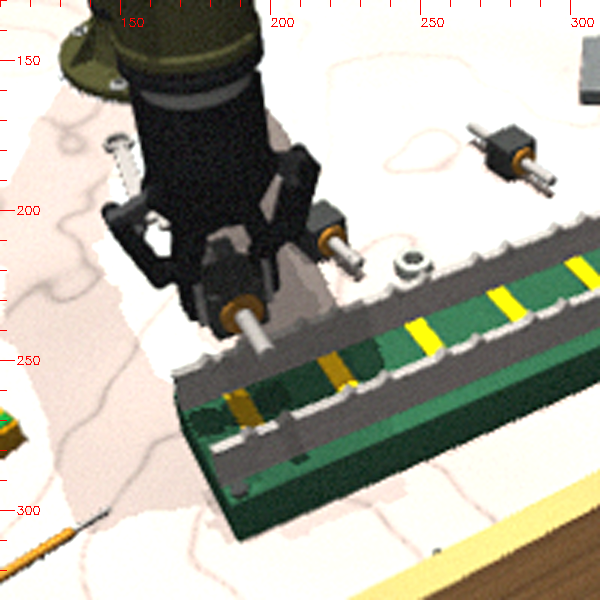

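View pics/b3.png

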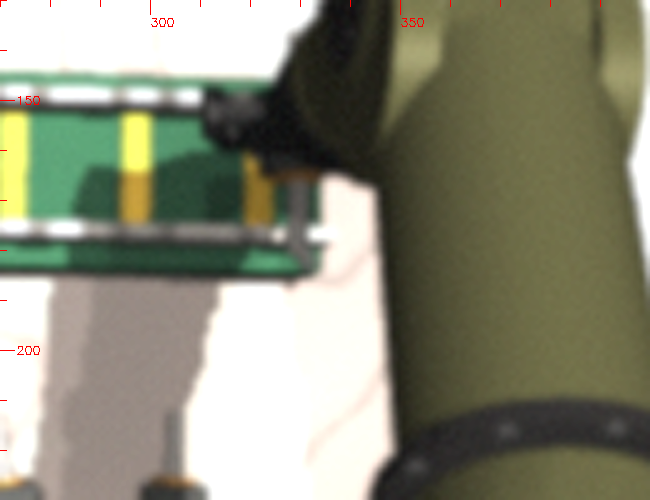

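```bash
python3 -m jog '[{"dx":0,"dy":0,"dz":0.06,"roll":0,"grip":0.5},{"dx":0,"dy":0,"dz":0.14,"roll":0,"grip":0.5},{"dx":0,"dy":0,"dz":0.21,"roll":0,"grip":0.5},{"dx":0,"dy":0,"dz":0.26,"roll":0,"grip":0.5},{"dx":0,"dy":0,"dz":0.29,"roll":0,"grip":0.5},{"dx":0,"dy":0,"dz":0.31,"roll":0,"grip":0.5},{"dx":0,"dy":0,"dz":0.32,"roll":0,"grip":0.5},{"dx":0,"dy":0,"dz":0.32,"roll":0,"grip":0.5}]' 60; python3 go.py .639,-.1545,.092,88.5
python3 - <<'E'
from h import *
crop(cam("scene"),150,190,280,320,5,"pics/b4.png")
E
```

```text
clock: 13.55
eef_pos: [0.6373, -0.155, 0.2495]
tcp_rot: [2.247, 2.186, 0.002]
contact_force: [-0.3, -0.6, -3.0]
width: 0.037
t 13.55 grasp [ 0.6383 -0.1557  0.0948] head 88.4 tilt 0.42 w 37.0mm F [-0.3 -0.6 -3. ] j7 1.63
.639,-.1545,.092,88.5 dx 0.005 dy 0.003 dz 0.011 roll -0.001
```

View pics/b4.png

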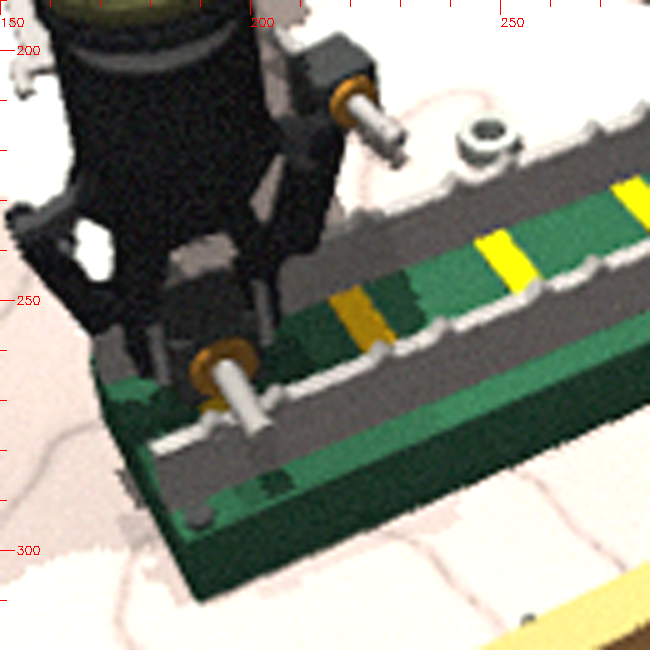

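```bash
python3 -m jog '[{"dx":-0.004,"dy":0.003,"dz":0.006,"roll":0,"grip":0.5},{"dx":-0.004,"dy":0.003,"dz":0.011,"roll":0,"grip":0.5},{"dx":-0.004,"dy":0.003,"dz":0.011,"roll":0,"grip":0.3},{"dx":-0.004,"dy":0.003,"dz":0.011,"roll":0,"grip":0},{"dx":-0.004,"dy":0.003,"dz":0.011,"roll":0,"grip":-0.2},{"dx":-0.004,"dy":0.003,"dz":0.011,"roll":0,"grip":-0.4},{"dx":-0.004,"dy":0.003,"dz":0.011,"roll":0,"grip":-0.5},{"dx":-0.004,"dy":0.003,"dz":0.011,"roll":0,"grip":-0.5}]' 60; python3 go.py
python3 -m jog '[{"dx":0,"dy":0,"dz":-0.05,"roll":0,"grip":-0.5},{"dx":0,"dy":0,"dz":-0.15,"roll":0,"grip":-0.5},{"dx":0,"dy":0,"dz":-0.3,"roll":0,"grip":-0.5},{"dx":0,"dy":0,"dz":-0.4,"roll":0,"grip":-0.7},{"dx":0,"dy":-0.15,"dz":-0.4,"roll":0,"grip":-1},{"dx":0,"dy":-0.33,"dz":-0.4,"roll":0,"grip":-1},{"dx":0,"dy":-0.5,"dz":-0.4,"roll":0,"grip":-1},{"dx":0,"dy":-0.5,"dz":-0.4,"roll":0,"grip":-1}]' 60; python3 go.py .4333,-.0997,.15,87.1
python3 - <<'E'
from h import *
s=cam("scene"); t=cam("top")
crop(s,150,130,320,320,4,"pics/b5.png")
crop(t,190,130,350,270,4,"pics/b6.png")
E
```

```text
clock: 14.6
eef_pos: [0.6381, -0.1561, 0.2468]
tcp_rot: [2.247, 2.185, 0.002]
contact_force: [-0.1, 0.7, -0.4]
width: 0.064
t 14.60 grasp [ 0.639  -0.1568  0.0921] head 88.4 tilt 0.43 w 64.0mm F [-0.1  0.7 -0.4] j7 1.63
clock: 15.6
eef_pos: [0.5099, -0.1525, 0.3472]
tcp_rot: [2.248, 2.184, -0.0]
contact_force: [1.0, 0.3, 0.5]
width: 0.0855
t 15.60 grasp [ 0.5106 -0.1533  0.1925] head 88.3 tilt 0.42 w 85.5mm F [1.  0.3 0.5] j7 1.69
.4333,-.0997,.15,87.1 dx 0.206 dy -0.316 dz 0.167 roll 0.014
```

View pics/b5.png

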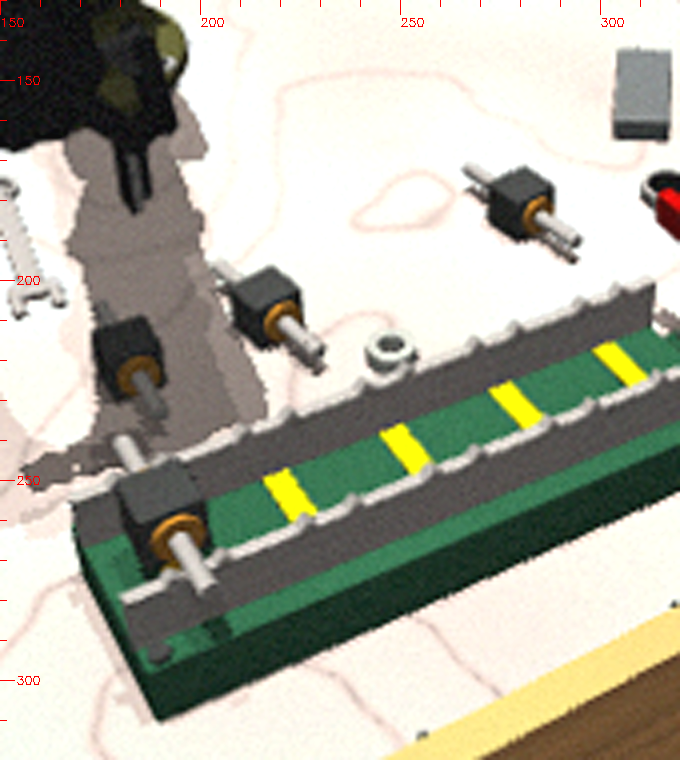

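View pics/b6.png

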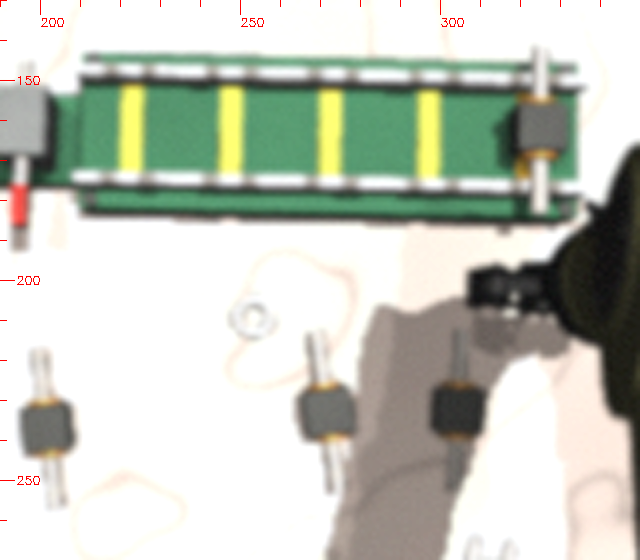

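```bash
python3 -m jog '[{"dx":0.05,"dy":-0.08,"dz":0.02,"roll":0,"grip":-1},{"dx":0.14,"dy":-0.22,"dz":0.1,"roll":0.014,"grip":-1},{"dx":0.206,"dy":-0.316,"dz":0.167,"roll":0.014,"grip":-1},{"dx":0.206,"dy":-0.316,"dz":0.3,"roll":0.014,"grip":-1},{"dx":0.206,"dy":-0.316,"dz":0.45,"roll":0.014,"grip":-1},{"dx":0.206,"dy":-0.316,"dz":0.58,"roll":0.014,"grip":-1},{"dx":0.206,"dy":-0.316,"dz":0.66,"roll":0.014,"grip":-1},{"dx":0.206,"dy":-0.316,"dz":0.668,"roll":0.014,"grip":-1}]' 60; python3 go.py .4333,-.0997,.0253,87.1
python3 - <<'E'
from h import *
t=cam("top"); print(unproj(t,[(325.5,162)],[.105]))
crop(cam("scene"),130,130,260,270,5,"pics/c1.png")
E
```

```text
clock: 16.7
eef_pos: [0.4379, -0.0992, 0.1781]
tcp_rot: [2.269, 2.161, 0.003]
contact_force: [0.3, 0.1, 0.4]
width: 0.0858
t 16.70 grasp [ 0.439  -0.0999  0.0235] head 87.2 tilt 0.48 w 85.8mm F [0.3 0.1 0.4] j7 1.50
.4333,-.0997,.0253,87.1 dx -0.001 dy -0.023 dz -0.008 roll 0.001
[[ 0.63791713 -0.15505729  0.105     ]]
```

View pics/c1.png

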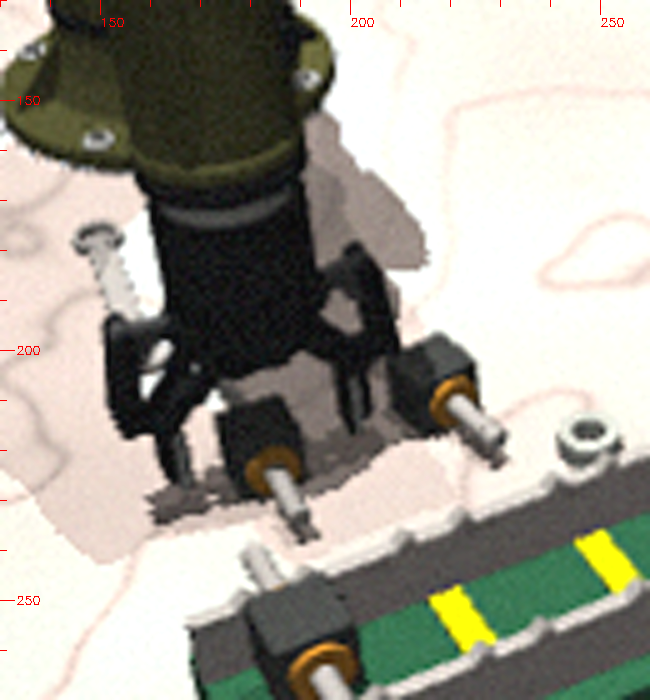

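```bash
python3 -m jog '[{"dx":0,"dy":-0.015,"dz":-0.007,"roll":0,"grip":-1},{"dx":0,"dy":-0.023,"dz":-0.007,"roll":0,"grip":-1},{"dx":0,"dy":-0.023,"dz":-0.007,"roll":0,"grip":-0.4},{"dx":0,"dy":-0.023,"dz":-0.007,"roll":0,"grip":0},{"dx":0,"dy":-0.023,"dz":-0.007,"roll":0,"grip":0.5},{"dx":0,"dy":-0.023,"dz":-0.007,"roll":0,"grip":0.5},{"dx":0,"dy":-0.023,"dz":-0.007,"roll":0,"grip":0.5},{"dx":0,"dy":-0.023,"dz":-0.007,"roll":0,"grip":0.5}]' 60; python3 go.py
python3 -m jog '[{"dx":0,"dy":0,"dz":0,"roll":0,"grip":0.5},{"dx":0,"dy":0,"dz":-0.05,"roll":0,"grip":0.5},{"dx":0,"dy":0,"dz":-0.15,"roll":0,"grip":0.5},{"dx":0,"dy":0,"dz":-0.3,"roll":0,"grip":0.5},{"dx":0,"dy":0,"dz":-0.45,"roll":0,"grip":0.5},{"dx":0,"dy":0,"dz":-0.55,"roll":0,"grip":0.5},{"dx":0,"dy":0,"dz":-0.6,"roll":0,"grip":0.5},{"dx":0,"dy":0,"dz":-0.6,"roll":0,"grip":0.5}]' 60; python3 go.py .640,-.0795,.175,88.5
```

```text
clock: 17.8
eef_pos: [0.4322, -0.0994, 0.1815]
tcp_rot: [2.268, 2.158, 0.005]
contact_force: [-0.8, -1.2, 7.4]
width: 0.0369
t 17.80 grasp [ 0.4336 -0.1002  0.0268] head 87.1 tilt 0.63 w 36.9mm F [-0.8 -1.2  7.4] j7 1.50
clock: 18.8
eef_pos: [0.4306, -0.0985, 0.332]
tcp_rot: [2.268, 2.158, 0.006]
contact_force: [-0.4, 0.0, -4.2]
width: 0.0371
t 18.80 grasp [ 0.4322 -0.0994  0.1773] head 87.1 tilt 0.69 w 37.1mm F [-0.4  0.  -4.2] j7 1.58
.640,-.0795,.175,88.5 dx 0.121 dy 0.826 dz 0.017 roll -0.015
```

```bash
python3 -m jog '[{"dx":0.02,"dy":0.1,"dz":0,"roll":-0.005,"grip":0.5},{"dx":0.04,"dy":0.28,"dz":0,"roll":-0.015,"grip":0.5},{"dx":0.07,"dy":0.46,"dz":0,"roll":-0.015,"grip":0.5},{"dx":0.1,"dy":0.64,"dz":0,"roll":-0.015,"grip":0.5},{"dx":0.12,"dy":0.78,"dz":0,"roll":-0.015,"grip":0.5},{"dx":0.121,"dy":0.83,"dz":0.017,"roll":-0.015,"grip":0.5},{"dx":0.121,"dy":0.83,"dz":0.017,"roll":-0.015,"grip":0.5},{"dx":0.121,"dy":0.83,"dz":0.017,"roll":-0.015,"grip":0.5}]' 60; python3 go.py .641,-.0795,.0965,88.5
```

```text
clock: 19.8
eef_pos: [0.6382, -0.079, 0.329]
tcp_rot: [2.244, 2.185, 0.002]
contact_force: [-0.6, -0.1, -3.6]
width: 0.0375
t 19.80 grasp [ 0.6395 -0.0799  0.1743] head 88.5 tilt 0.57 w 37.5mm F [-0.6 -0.1 -3.6] j7 1.51
.641,-.0795,.0965,88.5 dx 0.004 dy 0.004 dz 0.311 roll -0.000
```

```bash
python3 -m jog '[{"dx":0.004,"dy":0.004,"dz":0.06,"roll":0,"grip":0.5},{"dx":0.004,"dy":0.004,"dz":0.14,"roll":0,"grip":0.5},{"dx":0.004,"dy":0.004,"dz":0.21,"roll":0,"grip":0.5},{"dx":0.004,"dy":0.004,"dz":0.26,"roll":0,"grip":0.5},{"dx":0.004,"dy":0.004,"dz":0.29,"roll":0,"grip":0.5},{"dx":0.004,"dy":0.004,"dz":0.31,"roll":0,"grip":0.5},{"dx":0.004,"dy":0.004,"dz":0.312,"roll":0,"grip":0.5},{"dx":0.004,"dy":0.004,"dz":0.312,"roll":0,"grip":0.5}]' 60; python3 go.py .641,-.0795,.0935,88.5
python3 - <<'E'
from h import *
crop(cam("scene"),150,180,300,320,5,"pics/c2.png")
E
```

```text
clock: 20.8
eef_pos: [0.6401, -0.0785, 0.2514]
tcp_rot: [2.243, 2.184, 0.003]
contact_force: [0.5, -0.1, -4.8]
width: 0.0372
t 20.80 grasp [ 0.6414 -0.0794  0.0967] head 88.5 tilt 0.61 w 37.2mm F [ 0.5 -0.1 -4.8] j7 1.49
.641,-.0795,.0935,88.5 dx -0.000 dy -0.002 dz 0.013 roll -0.000
```

View pics/c2.png

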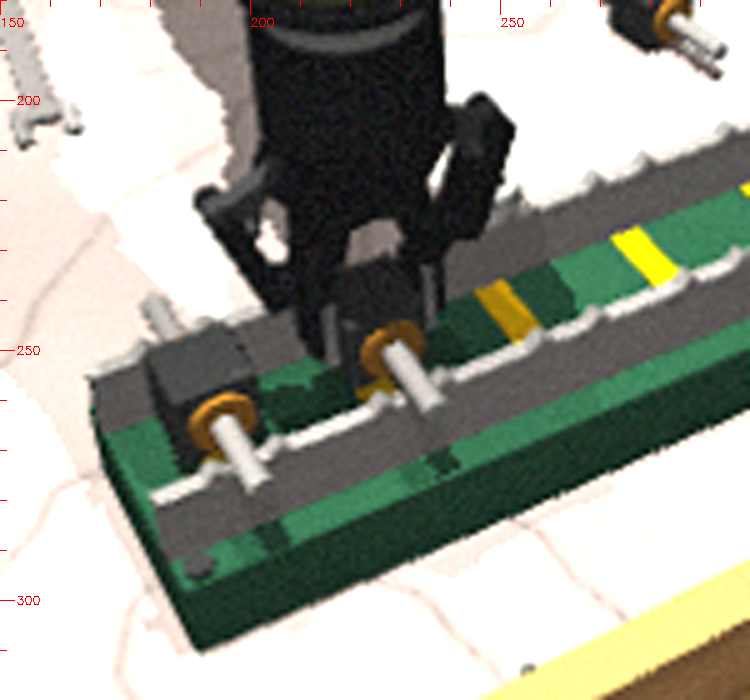

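```bash
python3 -m jog '[{"dx":0,"dy":0,"dz":0.008,"roll":0,"grip":0.5},{"dx":0,"dy":0,"dz":0.013,"roll":0,"grip":0.5},{"dx":0,"dy":0,"dz":0.013,"roll":0,"grip":0.3},{"dx":0,"dy":0,"dz":0.013,"roll":0,"grip":0},{"dx":0,"dy":0,"dz":0.013,"roll":0,"grip":-0.2},{"dx":0,"dy":0,"dz":0.013,"roll":0,"grip":-0.4},{"dx":0,"dy":0,"dz":0.013,"roll":0,"grip":-0.5},{"dx":0,"dy":0,"dz":0.013,"roll":0,"grip":-0.5}]' 60; python3 go.py
python3 -m jog '[{"dx":0,"dy":0,"dz":-0.05,"roll":0,"grip":-0.5},{"dx":0,"dy":0,"dz":-0.15,"roll":0,"grip":-0.5},{"dx":0,"dy":0,"dz":-0.3,"roll":0,"grip":-0.5},{"dx":0,"dy":0,"dz":-0.4,"roll":-0.02,"grip":-0.7},{"dx":0.08,"dy":-0.15,"dz":-0.4,"roll":-0.06,"grip":-1},{"dx":0.18,"dy":-0.35,"dz":-0.4,"roll":-0.1,"grip":-1},{"dx":0.25,"dy":-0.5,"dz":-0.4,"roll":-0.1,"grip":-1},{"dx":0.25,"dy":-0.5,"dz":-0.4,"roll":-0.1,"grip":-1}]' 60; python3 go.py .4328,-.0005,.028,97.5
python3 - <<'E'
from h import *
s=cam("scene"); t=cam("top")
crop(s,150,130,320,320,4,"pics/c5.png")
crop(t,190,130,350,270,4,"pics/c6.png")
E
```

```text
clock: 21.85
eef_pos: [0.6401, -0.0785, 0.2482]
tcp_rot: [2.243, 2.184, 0.003]
contact_force: [0.7, -0.1, -0.9]
width: 0.0637
t 21.85 grasp [ 0.6415 -0.0794  0.0936] head 88.5 tilt 0.62 w 63.7mm F [ 0.7 -0.1 -0.9] j7 1.49
clock: 22.85
eef_pos: [0.5137, -0.0106, 0.348]
tcp_rot: [2.062, 2.356, 0.002]
contact_force: [1.7, 0.4, 0.8]
width: 0.0855
t 22.85 grasp [ 0.515  -0.0115  0.1933] head 97.6 tilt 0.61 w 85.5mm F [1.7 0.4 0.8] j7 1.53
.4328,-.0005,.028,97.5 dx 0.092 dy -0.325 dz 0.658 roll 0.001
```

View pics/c5.png

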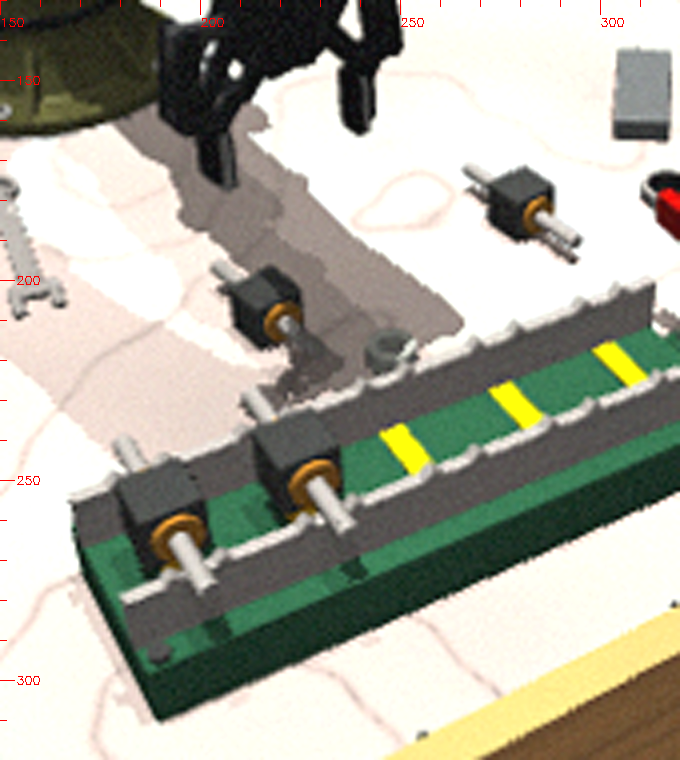

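View pics/c6.png

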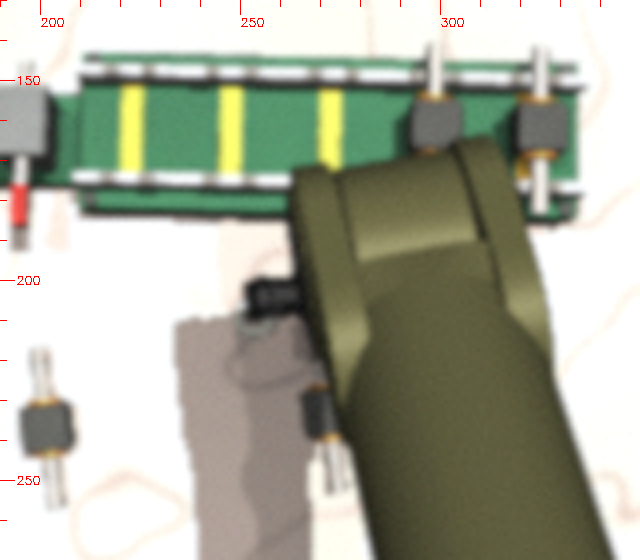

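```bash
python3 -m jog '[{"dx":0.03,"dy":-0.12,"dz":0,"roll":0,"grip":-1},{"dx":0.07,"dy":-0.25,"dz":0.05,"roll":0,"grip":-1},{"dx":0.092,"dy":-0.325,"dz":0.15,"roll":0,"grip":-1},{"dx":0.092,"dy":-0.325,"dz":0.3,"roll":0,"grip":-1},{"dx":0.092,"dy":-0.325,"dz":0.45,"roll":0,"grip":-1},{"dx":0.092,"dy":-0.325,"dz":0.57,"roll":0,"grip":-1},{"dx":0.092,"dy":-0.325,"dz":0.64,"roll":0,"grip":-1},{"dx":0.092,"dy":-0.325,"dz":0.658,"roll":0,"grip":-1}]' 60; python3 go.py .4328,-.0005,.028,97.5
python3 - <<'E'
from h import *
crop(cam("scene"),150,130,290,270,5,"pics/d1.png")
E
```

```text
clock: 23.95
eef_pos: [0.4357, -0.0014, 0.1813]
tcp_rot: [2.065, 2.352, 0.003]
contact_force: [-0.0, -0.1, 0.2]
width: 0.0854
t 23.95 grasp [ 0.4373 -0.0025  0.0266] head 97.4 tilt 0.71 w 85.4mm F [-0.  -0.1  0.2] j7 1.37
.4328,-.0005,.028,97.5 dx 0.010 dy -0.017 dz -0.006 roll -0.001
```

View pics/d1.png

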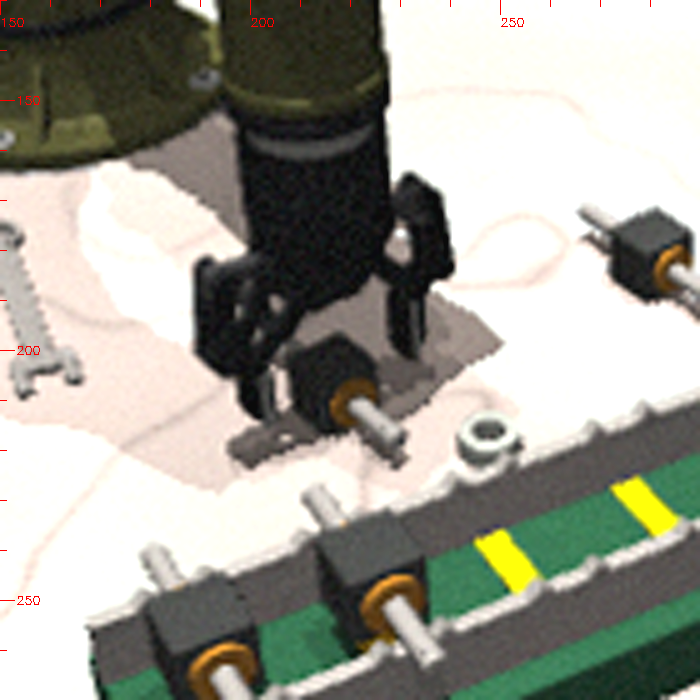

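```bash
python3 -m jog '[{"dx":0.01,"dy":-0.015,"dz":-0.005,"roll":0,"grip":-1},{"dx":0.01,"dy":-0.017,"dz":-0.005,"roll":0,"grip":-1},{"dx":0.01,"dy":-0.017,"dz":-0.005,"roll":0,"grip":-0.4},{"dx":0.01,"dy":-0.017,"dz":-0.005,"roll":0,"grip":0},{"dx":0.01,"dy":-0.017,"dz":-0.005,"roll":0,"grip":0.5},{"dx":0.01,"dy":-0.017,"dz":-0.005,"roll":0,"grip":0.5},{"dx":0.01,"dy":-0.017,"dz":-0.005,"roll":0,"grip":0.5},{"dx":0.01,"dy":-0.017,"dz":-0.005,"roll":0,"grip":0.5}]' 60; python3 go.py
python3 -m jog '[{"dx":0,"dy":0,"dz":0,"roll":0,"grip":0.5},{"dx":0,"dy":0,"dz":-0.05,"roll":0,"grip":0.5},{"dx":0,"dy":0,"dz":-0.15,"roll":0,"grip":0.5},{"dx":0,"dy":0,"dz":-0.3,"roll":0,"grip":0.5},{"dx":0,"dy":0,"dz":-0.45,"roll":0,"grip":0.5},{"dx":0,"dy":0,"dz":-0.55,"roll":0,"grip":0.5},{"dx":0,"dy":0,"dz":-0.6,"roll":0,"grip":0.5},{"dx":0,"dy":0,"dz":-0.6,"roll":0,"grip":0.5}]' 60; python3 go.py .643,-.0045,.18,88.5
python3 - <<'E'
from h import *
crop(cam("scene"),150,130,290,270,5,"pics/d2.png")
E
```

```text
clock: 25.0
eef_pos: [0.4311, 0.0003, 0.1832]
tcp_rot: [2.064, 2.35, 0.003]
contact_force: [-0.9, -1.7, 8.7]
width: 0.0373
t 25.00 grasp [ 0.4328 -0.0009  0.0285] head 97.4 tilt 0.77 w 37.3mm F [-0.9 -1.7  8.7] j7 1.36
clock: 26.0
eef_pos: [0.4292, 0.0013, 0.3336]
tcp_rot: [2.064, 2.35, 0.004]
contact_force: [0.2, -0.3, -5.9]
width: 0.0374
t 26.00 grasp [4.310e-01 2.000e-04 1.789e-01] head 97.4 tilt 0.81 w 37.4mm F [ 0.2 -0.3 -5.9] j7 1.49
.643,-.0045,.18,88.5 dx -0.128 dy 0.838 dz 0.006 roll 0.099
```

View pics/d2.png

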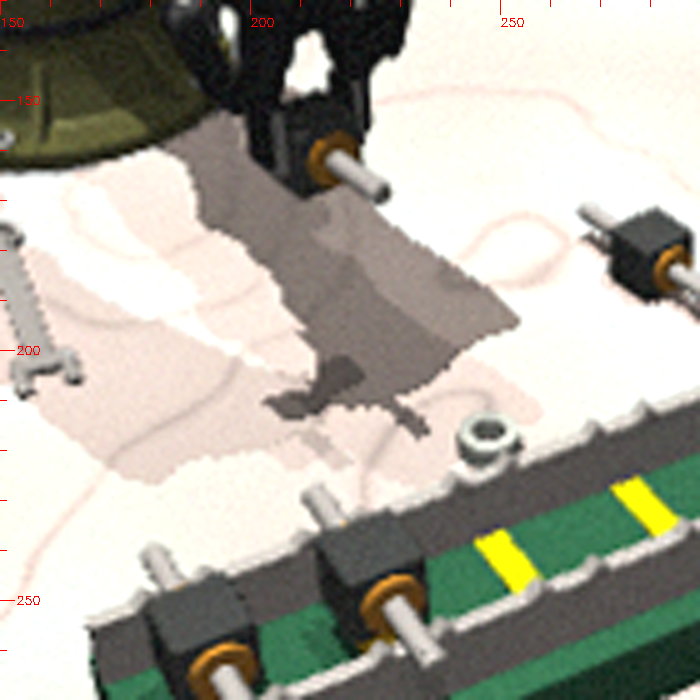

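```bash
python3 -m jog '[{"dx":-0.02,"dy":0.1,"dz":0,"roll":0.02,"grip":0.5},{"dx":-0.04,"dy":0.28,"dz":0,"roll":0.06,"grip":0.5},{"dx":-0.07,"dy":0.46,"dz":0,"roll":0.1,"grip":0.5},{"dx":-0.1,"dy":0.64,"dz":0,"roll":0.1,"grip":0.5},{"dx":-0.12,"dy":0.78,"dz":0,"roll":0.1,"grip":0.5},{"dx":-0.128,"dy":0.84,"dz":0.006,"roll":0.1,"grip":0.5},{"dx":-0.128,"dy":0.84,"dz":0.006,"roll":0.1,"grip":0.5},{"dx":-0.128,"dy":0.84,"dz":0.006,"roll":0.1,"grip":0.5}]' 60; python3 go.py .643,-.0045,.098,88.5
```

```text
clock: 27.05
eef_pos: [0.6406, -0.0034, 0.3321]
tcp_rot: [2.244, 2.183, 0.0]
contact_force: [-0.0, -0.6, -5.3]
width: 0.0367
t 27.05 grasp [ 0.6417 -0.0045  0.1774] head 88.4 tilt 0.60 w 36.7mm F [-0.  -0.6 -5.3] j7 1.38
.643,-.0045,.098,88.5 dx 0.003 dy 0.003 dz 0.318 roll -0.001
```

```bash
python3 -m jog '[{"dx":0.002,"dy":0.004,"dz":0.06,"roll":0,"grip":0.5},{"dx":0.002,"dy":0.004,"dz":0.14,"roll":0,"grip":0.5},{"dx":0.002,"dy":0.004,"dz":0.21,"roll":0,"grip":0.5},{"dx":0.002,"dy":0.004,"dz":0.26,"roll":0,"grip":0.5},{"dx":0.002,"dy":0.004,"dz":0.29,"roll":0,"grip":0.5},{"dx":0.002,"dy":0.004,"dz":0.31,"roll":0,"grip":0.5},{"dx":0.002,"dy":0.004,"dz":0.318,"roll":0,"grip":0.5},{"dx":0.002,"dy":0.004,"dz":0.318,"roll":0,"grip":0.5}]' 60; python3 go.py .643,-.0045,.0952,88.5
python3 - <<'E'
from h import *
crop(cam("scene"),170,160,310,300,5,"pics/d3.png")
E
```

```text
clock: 28.05
eef_pos: [0.6423, -0.0034, 0.2529]
tcp_rot: [2.244, 2.183, 0.001]
contact_force: [0.6, -0.3, -5.5]
width: 0.0371
t 28.05 grasp [ 0.6435 -0.0046  0.0982] head 88.4 tilt 0.62 w 37.1mm F [ 0.6 -0.3 -5.5] j7 1.35
.643,-.0045,.0952,88.5 dx 0.000 dy -0.002 dz 0.012 roll -0.001
```

View pics/d3.png

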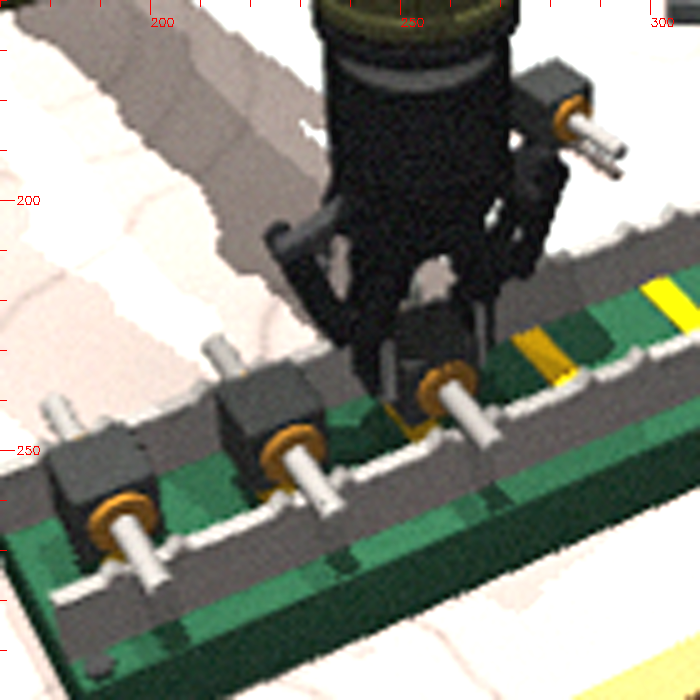

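```bash
python3 -m jog '[{"dx":0,"dy":0,"dz":0.008,"roll":0,"grip":0.5},{"dx":0,"dy":0,"dz":0.012,"roll":0,"grip":0.5},{"dx":0,"dy":0,"dz":0.012,"roll":0,"grip":0.3},{"dx":0,"dy":0,"dz":0.012,"roll":0,"grip":0},{"dx":0,"dy":0,"dz":0.012,"roll":0,"grip":-0.2},{"dx":0,"dy":0,"dz":0.012,"roll":0,"grip":-0.4},{"dx":0,"dy":0,"dz":0.012,"roll":0,"grip":-0.5},{"dx":0,"dy":0,"dz":0.012,"roll":0,"grip":-0.5}]' 60; python3 go.py
python3 -m jog '[{"dx":0,"dy":0,"dz":-0.06,"roll":0,"grip":-0.5},{"dx":0,"dy":0,"dz":-0.2,"roll":0,"grip":-0.5},{"dx":0,"dy":0,"dz":-0.35,"roll":0,"grip":-0.5},{"dx":0.08,"dy":-0.06,"dz":-0.4,"roll":-0.02,"grip":-0.7},{"dx":0.25,"dy":-0.2,"dz":-0.4,"roll":-0.05,"grip":-1},{"dx":0.42,"dy":-0.35,"dz":-0.4,"roll":-0.08,"grip":-1},{"dx":0.6,"dy":-0.5,"dz":-0.4,"roll":-0.08,"grip":-1},{"dx":0.6,"dy":-0.5,"dz":-0.4,"roll":-0.08,"grip":-1}]' 60; python3 go.py .4226,.2104,.028,95.6
python3 - <<'E'
from h import *
s=cam("scene"); t=cam("top")
crop(s,170,130,340,300,4,"pics/d5.png")
crop(t,180,130,350,270,4,"pics/d6.png")
E
```

```text
clock: 29.1
eef_pos: [0.6424, -0.0035, 0.25]
tcp_rot: [2.244, 2.183, 0.001]
contact_force: [0.4, 0.6, -0.4]
width: 0.064
t 29.10 grasp [ 0.6436 -0.0046  0.0953] head 88.4 tilt 0.64 w 64.0mm F [ 0.4  0.6 -0.4] j7 1.35
clock: 30.1
eef_pos: [0.5169, 0.1559, 0.3485]
tcp_rot: [2.093, 2.332, 0.001]
contact_force: [1.1, -0.4, 1.0]
width: 0.0855
t 30.10 grasp [0.5179 0.1551 0.1938] head 96.2 tilt 0.49 w 85.5mm F [ 1.1 -0.4  1. ] j7 1.18
.4226,.2104,.028,95.6 dx 0.265 dy -0.359 dz 0.660 roll 0.006
```

View pics/d5.png

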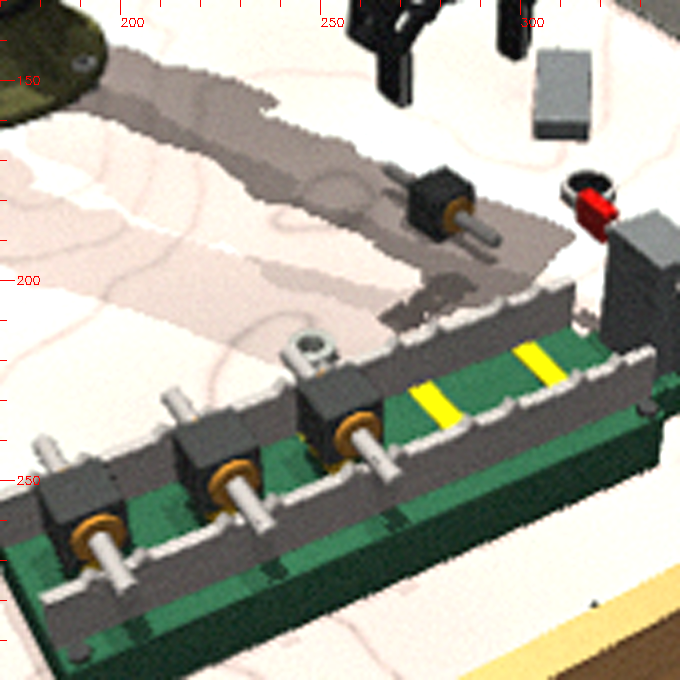

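View pics/d6.png

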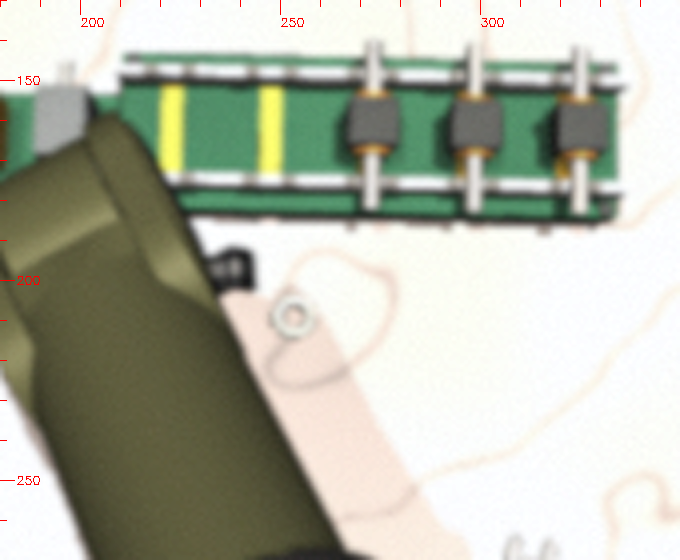

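```bash
python3 -m jog '[{"dx":0.08,"dy":-0.12,"dz":0,"roll":0,"grip":-1},{"dx":0.19,"dy":-0.26,"dz":0.05,"roll":0.006,"grip":-1},{"dx":0.265,"dy":-0.359,"dz":0.15,"roll":0.006,"grip":-1},{"dx":0.265,"dy":-0.359,"dz":0.3,"roll":0.006,"grip":-1},{"dx":0.265,"dy":-0.359,"dz":0.45,"roll":0.006,"grip":-1},{"dx":0.265,"dy":-0.359,"dz":0.57,"roll":0.006,"grip":-1},{"dx":0.265,"dy":-0.359,"dz":0.64,"roll":0.006,"grip":-1},{"dx":0.265,"dy":-0.359,"dz":0.66,"roll":0.006,"grip":-1}]' 60; python3 go.py .4226,.2104,.028,95.6
python3 - <<'E'
from h import *
crop(cam("scene"),210,130,340,260,5,"pics/e1.png")
E
```

```text
clock: 31.2
eef_pos: [0.4258, 0.2062, 0.181]
tcp_rot: [2.112, 2.311, -0.003]
contact_force: [0.2, 0.4, 0.5]
width: 0.0855
t 31.20 grasp [0.4269 0.2048 0.0263] head 95.1 tilt 0.66 w 85.5mm F [0.2 0.4 0.5] j7 0.86
.4226,.2104,.028,95.6 dx 0.024 dy -0.015 dz -0.007 roll -0.005
```

View pics/e1.png

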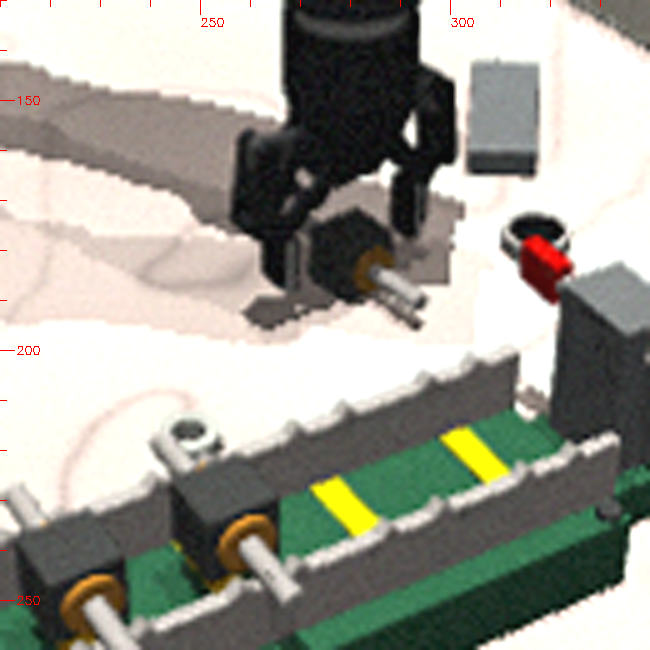

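```bash
python3 -m jog '[{"dx":0.02,"dy":-0.015,"dz":-0.005,"roll":-0.005,"grip":-1},{"dx":0.024,"dy":-0.016,"dz":-0.005,"roll":-0.005,"grip":-1},{"dx":0.024,"dy":-0.016,"dz":-0.005,"roll":-0.005,"grip":-0.4},{"dx":0.024,"dy":-0.016,"dz":-0.005,"roll":-0.005,"grip":0},{"dx":0.024,"dy":-0.016,"dz":-0.005,"roll":-0.005,"grip":0.5},{"dx":0.024,"dy":-0.016,"dz":-0.005,"roll":-0.005,"grip":0.5},{"dx":0.024,"dy":-0.016,"dz":-0.005,"roll":-0.005,"grip":0.5},{"dx":0.024,"dy":-0.016,"dz":-0.005,"roll":-0.005,"grip":0.5}]' 60; python3 go.py
python3 -m jog '[{"dx":0,"dy":0,"dz":0,"roll":0,"grip":0.5},{"dx":0,"dy":0,"dz":-0.05,"roll":0,"grip":0.5},{"dx":0,"dy":0,"dz":-0.15,"roll":0,"grip":0.5},{"dx":0,"dy":0,"dz":-0.3,"roll":0,"grip":0.5},{"dx":0,"dy":0,"dz":-0.45,"roll":0,"grip":0.5},{"dx":0,"dy":0,"dz":-0.55,"roll":0,"grip":0.5},{"dx":0,"dy":0,"dz":-0.6,"roll":0,"grip":0.5},{"dx":0,"dy":0,"dz":-0.6,"roll":0,"grip":0.5}]' 60; python3 go.py .645,.0705,.18,88.5
python3 - <<'E'
from h import *
crop(cam("scene"),210,110,340,240,5,"pics/e2.png")
E
```

```text
clock: 32.25
eef_pos: [0.4213, 0.2122, 0.1828]
tcp_rot: [2.102, 2.319, -0.001]
contact_force: [-1.4, -0.2, 5.8]
width: 0.0371
t 32.25 grasp [0.4226 0.2109 0.0281] head 95.6 tilt 0.67 w 37.1mm F [-1.4 -0.2  5.8] j7 0.85
clock: 33.25
eef_pos: [0.4201, 0.2133, 0.3333]
tcp_rot: [2.102, 2.318, 0.0]
contact_force: [-0.0, -0.0, -3.6]
width: 0.037
t 33.25 grasp [0.4215 0.2121 0.1786] head 95.6 tilt 0.70 w 37.0mm F [-0.  -0.  -3.6] j7 0.97
.645,.0705,.18,88.5 dx -0.651 dy 0.834 dz 0.007 roll 0.079
```

View pics/e2.png

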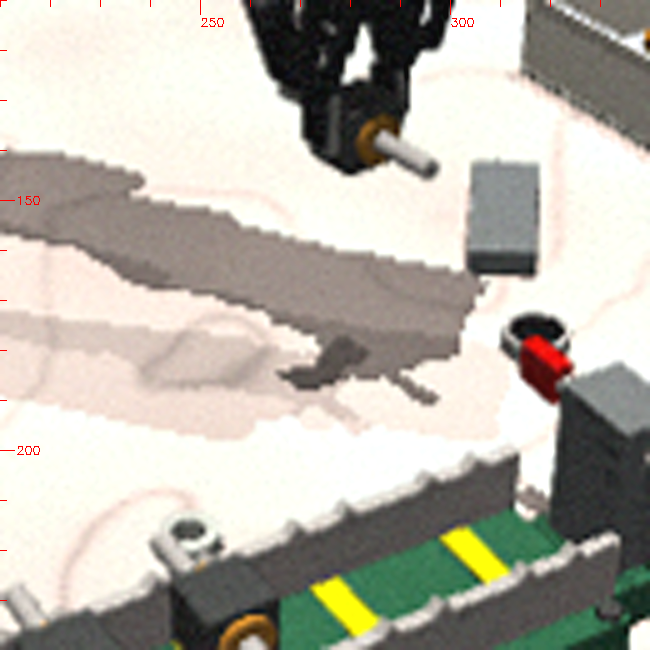

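```bash
python3 -m jog '[{"dx":-0.08,"dy":0.1,"dz":0,"roll":0.01,"grip":0.5},{"dx":-0.2,"dy":0.26,"dz":0,"roll":0.03,"grip":0.5},{"dx":-0.33,"dy":0.42,"dz":0,"roll":0.05,"grip":0.5},{"dx":-0.46,"dy":0.58,"dz":0,"roll":0.079,"grip":0.5},{"dx":-0.58,"dy":0.74,"dz":0,"roll":0.079,"grip":0.5},{"dx":-0.65,"dy":0.834,"dz":0.007,"roll":0.079,"grip":0.5},{"dx":-0.65,"dy":0.834,"dz":0.007,"roll":0.079,"grip":0.5},{"dx":-0.65,"dy":0.834,"dz":0.007,"roll":0.079,"grip":0.5}]' 60; python3 go.py .645,.0705,.098,88.5
```

```text
clock: 34.3
eef_pos: [0.6426, 0.0724, 0.332]
tcp_rot: [2.243, 2.186, -0.004]
contact_force: [0.7, 0.1, -2.9]
width: 0.0373
t 34.30 grasp [0.6432 0.0711 0.1773] head 88.5 tilt 0.55 w 37.3mm F [ 0.7  0.1 -2.9] j7 1.25
.645,.0705,.098,88.5 dx 0.000 dy 0.006 dz 0.317 roll 0.000
```

```bash
python3 -m jog '[{"dx":-0.001,"dy":0.006,"dz":0.06,"roll":0,"grip":0.5},{"dx":-0.001,"dy":0.006,"dz":0.14,"roll":0,"grip":0.5},{"dx":-0.001,"dy":0.006,"dz":0.21,"roll":0,"grip":0.5},{"dx":-0.001,"dy":0.006,"dz":0.26,"roll":0,"grip":0.5},{"dx":-0.001,"dy":0.006,"dz":0.29,"roll":0,"grip":0.5},{"dx":-0.001,"dy":0.006,"dz":0.31,"roll":0,"grip":0.5},{"dx":-0.001,"dy":0.006,"dz":0.317,"roll":0,"grip":0.5},{"dx":-0.001,"dy":0.006,"dz":0.317,"roll":0,"grip":0.5}]' 60; python3 go.py .645,.0705,.095,88.5
python3 - <<'E'
from h import *
crop(cam("scene"),210,140,340,270,5,"pics/e3.png")
E
```

```text
clock: 35.3
eef_pos: [0.6445, 0.0715, 0.253]
tcp_rot: [2.243, 2.186, -0.004]
contact_force: [0.4, 0.1, -2.6]
width: 0.0371
t 35.30 grasp [0.6453 0.0702 0.0983] head 88.5 tilt 0.56 w 37.1mm F [ 0.4  0.1 -2.6] j7 1.23
.645,.0705,.095,88.5 dx 0.001 dy -0.001 dz 0.013 roll 0.000
```

View pics/e3.png

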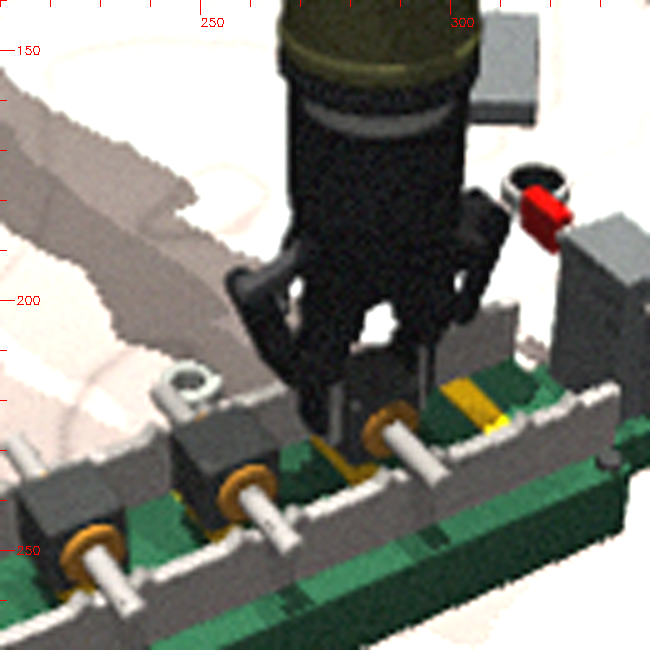

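```bash
python3 -m jog '[{"dx":0,"dy":0,"dz":0.008,"roll":0,"grip":0.5},{"dx":0,"dy":0,"dz":0.013,"roll":0,"grip":0.5},{"dx":0,"dy":0,"dz":0.013,"roll":0,"grip":0.3},{"dx":0,"dy":0,"dz":0.013,"roll":0,"grip":0},{"dx":0,"dy":0,"dz":0.013,"roll":0,"grip":-0.2},{"dx":0,"dy":0,"dz":0.013,"roll":0,"grip":-0.4},{"dx":0,"dy":0,"dz":0.013,"roll":0,"grip":-0.5},{"dx":0,"dy":0,"dz":0.013,"roll":0,"grip":-0.5}]' 60; python3 go.py
python3 -m jog '[{"dx":0,"dy":0,"dz":-0.06,"roll":0,"grip":-0.5},{"dx":0,"dy":0,"dz":-0.2,"roll":0,"grip":-0.5},{"dx":0,"dy":0,"dz":-0.35,"roll":0,"grip":-0.5},{"dx":0,"dy":-0.06,"dz":-0.4,"roll":0,"grip":-0.5},{"dx":0,"dy":-0.2,"dz":-0.4,"roll":0,"grip":-0.5},{"dx":0,"dy":-0.38,"dz":-0.4,"roll":0,"grip":-0.5},{"dx":0,"dy":-0.52,"dz":-0.4,"roll":0,"grip":-0.5},{"dx":0,"dy":-0.52,"dz":-0.4,"roll":0,"grip":-0.5}]' 60; python3 go.py .584,.221,.17,88.5
python3 - <<'E'
from h import *
s=cam("scene"); t=cam("top")
cv2.imwrite("pics/e6.png",cv2.resize(t["img"][...,::-1],(800,600)))
crop(s,150,150,350,320,4,"pics/e5.png")
crop(t,160,130,350,220,4,"pics/e7.png")
E
```

```text
clock: 36.35
eef_pos: [0.6446, 0.0715, 0.2499]
tcp_rot: [2.243, 2.186, -0.003]
contact_force: [0.1, -0.2, 0.8]
width: 0.0642
t 36.35 grasp [0.6454 0.0702 0.0952] head 88.5 tilt 0.56 w 64.2mm F [ 0.1 -0.2  0.8] j7 1.23
clock: 37.35
eef_pos: [0.5111, 0.0757, 0.3495]
tcp_rot: [2.242, 2.188, -0.006]
contact_force: [0.4, -0.5, -0.3]
width: 0.0643
t 37.35 grasp [0.5116 0.0743 0.1948] head 88.6 tilt 0.56 w 64.3mm F [ 0.4 -0.5 -0.3] j7 1.21
.584,.221,.17,88.5 dx 0.595 dy 0.275 dz 0.095 roll 0.001
```

View pics/e5.png

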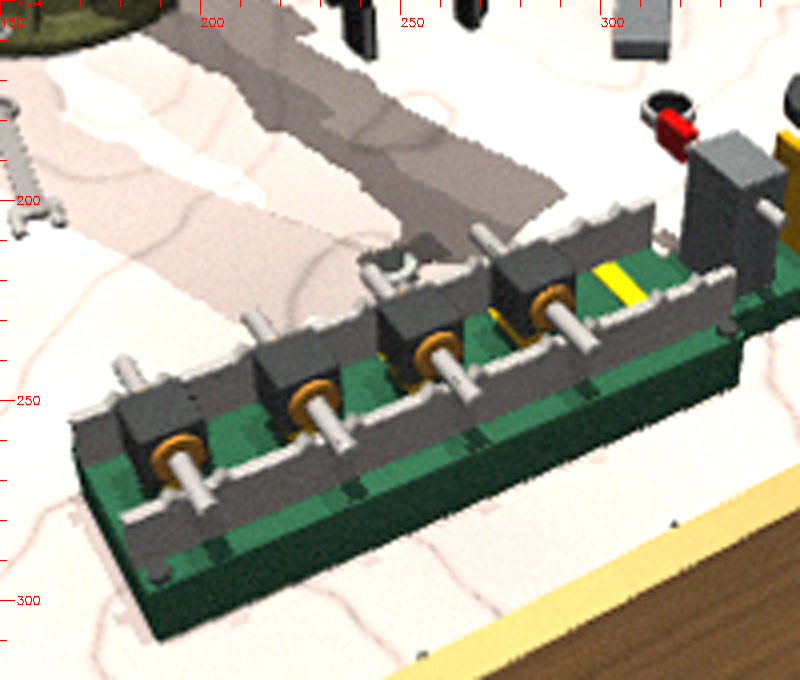

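View pics/e7.png

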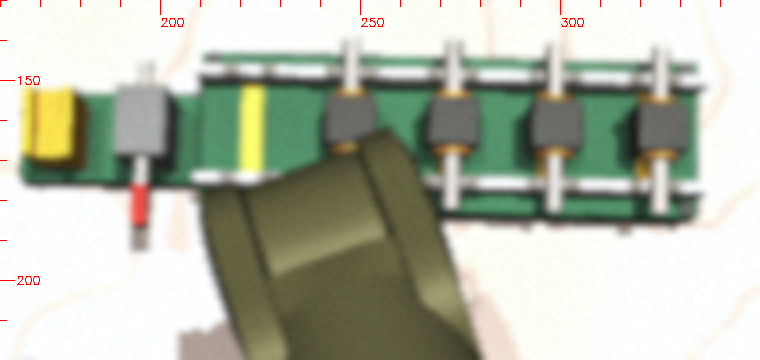

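View pics/e6.png

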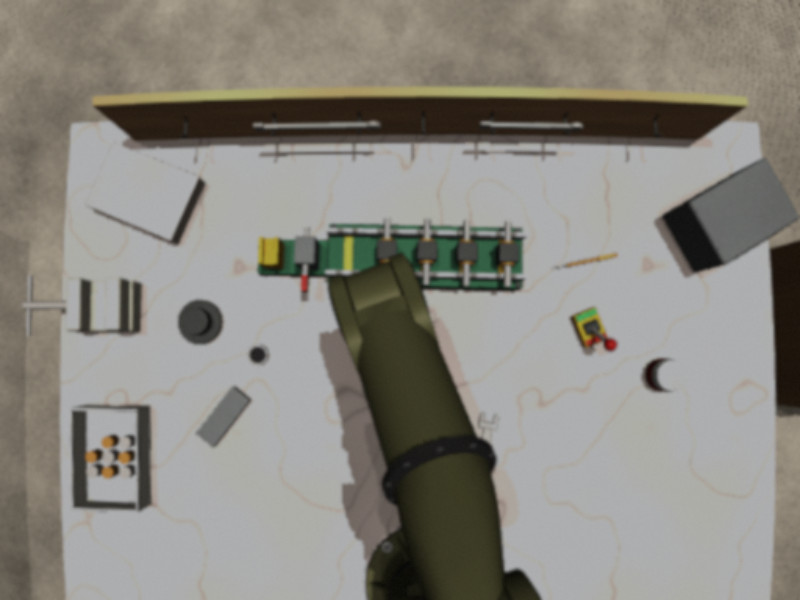

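```bash
python3 - <<'E'
from ov import *
t=cam("top"); p=unproj(t,np.array([(662,126),(556,126),(454,122),(350,121)])/4+[160,130],[.105]*4)
c,s=np.cos(-.026),np.sin(-.026)
print(np.round((p[:,:2]-[.643,-.0045])@np.array([[c,-s],[s,c]]),4))
E
python3 -m jog '[{"dx":0.1,"dy":0.04,"dz":0,"roll":0,"grip":-0.5},{"dx":0.23,"dy":0.1,"dz":0,"roll":0,"grip":-0.5},{"dx":0.36,"dy":0.16,"dz":0,"roll":0,"grip":-0.5},{"dx":0.48,"dy":0.22,"dz":0,"roll":0,"grip":-0.5},{"dx":0.57,"dy":0.26,"dz":0.02,"roll":0,"grip":-0.5},{"dx":0.595,"dy":0.275,"dz":0.06,"roll":0,"grip":-0.5},{"dx":0.595,"dy":0.275,"dz":0.095,"roll":0,"grip":-0.5},{"dx":0.595,"dy":0.275,"dz":0.095,"roll":0,"grip":-0.5}]' 40; python3 go.py .584,.221,.105,88.5
python3 - <<'E'
from h import *
crop(cam("scene"),250,110,380,240,5,"pics/f1.png")
E
```

```text
[[ 3.000e-04 -1.506e-01]
 [-1.400e-03 -7.350e-02]
 [-1.000e-04  1.000e-04]
 [-8.000e-04  7.500e-02]]
clock: 38.5
eef_pos: [0.587, 0.2208, 0.3237]
tcp_rot: [2.244, 2.184, -0.007]
contact_force: [0.0, -0.1, 0.3]
width: 0.0645
t 38.50 grasp [0.5876 0.2192 0.1691] head 88.4 tilt 0.62 w 64.5mm F [ 0.  -0.1  0.3] j7 0.99
.584,.221,.105,88.5 dx 0.009 dy -0.016 dz 0.256 roll -0.001
```

View pics/f1.png

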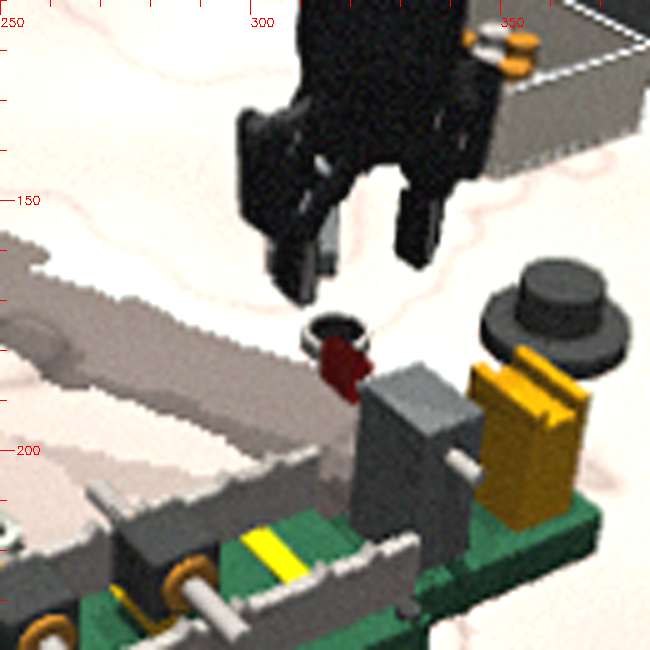

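```bash
python3 -m jog '[{"dx":0.009,"dy":-0.016,"dz":0.05,"roll":-0.001,"grip":-0.5},{"dx":0.009,"dy":-0.016,"dz":0.12,"roll":-0.001,"grip":-0.5},{"dx":0.009,"dy":-0.016,"dz":0.19,"roll":-0.001,"grip":-0.5},{"dx":0.009,"dy":-0.016,"dz":0.24,"roll":-0.001,"grip":-0.5},{"dx":0.009,"dy":-0.016,"dz":0.26,"roll":-0.001,"grip":-0.5},{"dx":0.009,"dy":-0.016,"dz":0.26,"roll":-0.001,"grip":-0.5},{"dx":0.009,"dy":-0.016,"dz":0.26,"roll":-0.001,"grip":-0.3},{"dx":0.009,"dy":-0.016,"dz":0.26,"roll":-0.001,"grip":-0.1}]' 40; python3 go.py .584,.221,.104,88.5
python3 - <<'E'
from h import *
crop(cam("scene"),250,110,380,240,5,"pics/f2.png")
crop(cam("top"),160,130,260,220,6,"pics/f3.png")
E
```

```text
clock: 39.55
eef_pos: [0.5836, 0.2227, 0.26]
tcp_rot: [2.242, 2.185, -0.003]
contact_force: [0.9, 0.3, 0.2]
width: 0.0466
t 39.55 grasp [0.5846 0.2213 0.1053] head 88.5 tilt 0.62 w 46.6mm F [0.9 0.3 0.2] j7 0.96
.584,.221,.104,88.5 dx -0.001 dy -0.002 dz 0.005 roll 0.000
```

View pics/f2.png

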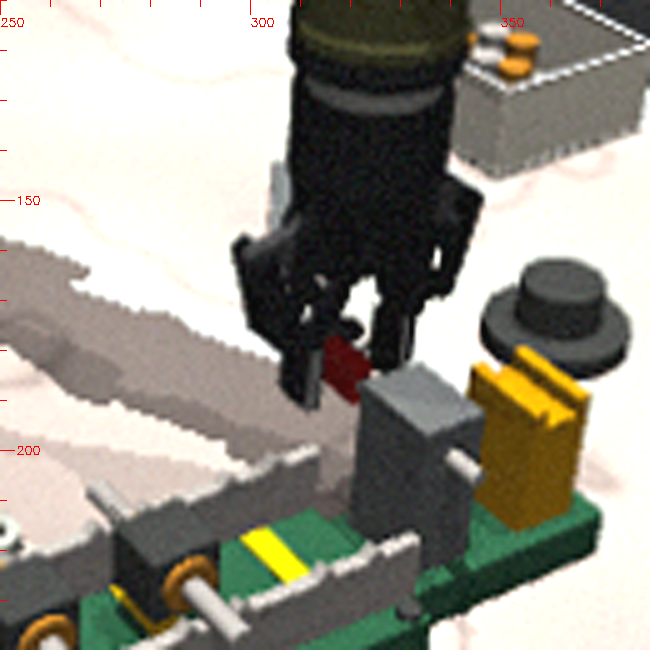

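View pics/f3.png

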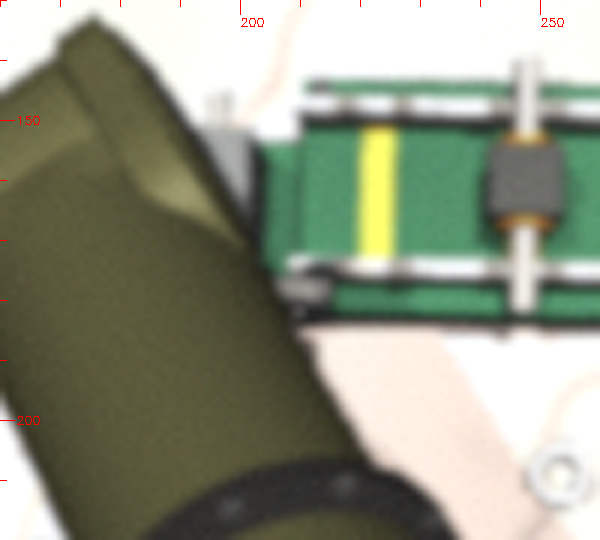

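Paddle at about (320,183) in the scene, between the fingers. Closing on it.

```bash
python3 -m jog '[{"dx":0,"dy":0,"dz":0.004,"roll":0,"grip":0.1},{"dx":0,"dy":0,"dz":0.004,"roll":0,"grip":0.4},{"dx":0,"dy":0,"dz":0.004,"roll":0,"grip":0.7},{"dx":0,"dy":0,"dz":0.004,"roll":0,"grip":1},{"dx":0,"dy":0,"dz":0.004,"roll":0,"grip":1},{"dx":0,"dy":0,"dz":0.004,"roll":0,"grip":1},{"dx":0,"dy":0,"dz":0.004,"roll":0,"grip":1},{"dx":0,"dy":0,"dz":0.004,"roll":0,"grip":1}]' 40; python3 go.py
python3 - <<'E'
from h import *
crop(cam("scene"),250,110,380,240,5,"pics/f4.png")
E
```

```text
clock: 40.65
eef_pos: [0.5836, 0.2227, 0.2589]
tcp_rot: [2.242, 2.185, -0.004]
contact_force: [-0.5, -0.3, 1.5]
width: 0.0114
t 40.65 grasp [0.5844 0.2213 0.1042] head 88.5 tilt 0.62 w 11.4mm F [-0.5 -0.3  1.5] j7 0.96
```

View pics/f4.png

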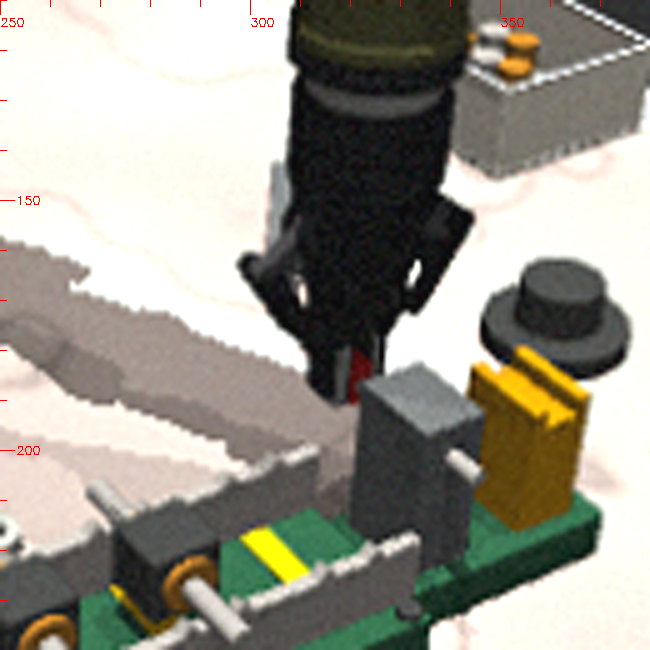

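```bash
python3 go.py .4994,.2235,.1045
```

```text
t 40.70 grasp [0.5845 0.2213 0.1042] head 88.5 tilt 0.62 w 11.1mm F [-0.3  0.1  1.3] j7 0.96
.4994,.2235,.1045 dx 0.000 dy -0.340 dz -0.003 roll 0.000
```

```bash
python3 -m jog '[{"dx":0,"dy":-0.03,"dz":0,"roll":0,"grip":1},{"dx":0,"dy":-0.08,"dz":-0.001,"roll":0,"grip":1},{"dx":0,"dy":-0.13,"dz":-0.001,"roll":0,"grip":1},{"dx":0,"dy":-0.19,"dz":-0.002,"roll":0,"grip":1},{"dx":0,"dy":-0.25,"dz":-0.002,"roll":0,"grip":1},{"dx":0,"dy":-0.3,"dz":-0.003,"roll":0,"grip":1},{"dx":0,"dy":-0.34,"dz":-0.003,"roll":0,"grip":1},{"dx":0,"dy":-0.34,"dz":-0.003,"roll":0,"grip":1}]' 40; python3 go.py .4994,.2235,.12
python3 - <<'E'
from h import *
crop(cam("scene"),250,110,380,240,5,"pics/f5.png")
E
```

```text
clock: 41.7
eef_pos: [0.4979, 0.225, 0.2592]
tcp_rot: [2.242, 2.186, -0.004]
contact_force: [0.8, 0.2, -0.5]
width: 0.0115
t 41.70 grasp [0.4987 0.2236 0.1045] head 88.6 tilt 0.62 w 11.5mm F [ 0.8  0.2 -0.5] j7 0.88
.4994,.2235,.12 dx -0.001 dy 0.003 dz -0.062 roll 0.000
```

View pics/f5.png

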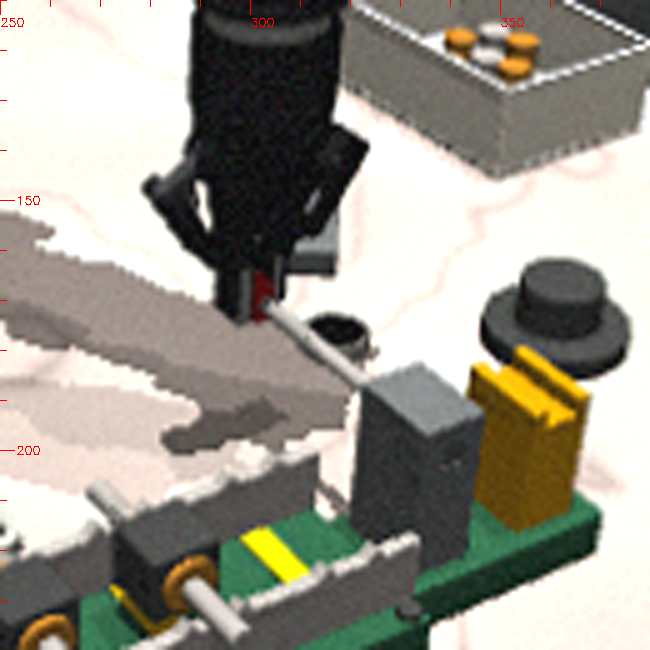

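```bash
python3 -m jog '[{"dx":0,"dy":-0.04,"dz":0,"roll":0,"grip":1},{"dx":0,"dy":-0.08,"dz":0,"roll":0,"grip":1},{"dx":0,"dy":-0.1,"dz":0,"roll":0,"grip":1},{"dx":0,"dy":-0.1,"dz":-0.02,"roll":0,"grip":1},{"dx":0,"dy":-0.1,"dz":-0.06,"roll":0,"grip":1},{"dx":0,"dy":-0.1,"dz":-0.09,"roll":0,"grip":1},{"dx":0,"dy":-0.1,"dz":-0.1,"roll":0,"grip":1},{"dx":0,"dy":-0.1,"dz":-0.1,"roll":0,"grip":1}]' 40; python3 go.py .4765,.2935,.13,88.5
python3 - <<'E'
from h import *
s=cam("scene");print(proj(s,[(.604,.2236,.1),(.579,.2236,.125)]))
crop(s,250,110,380,240,5,"pics/f6.png")
E
```

```text
clock: 42.75
eef_pos: [0.4735, 0.2258, 0.2844]
tcp_rot: [2.242, 2.185, -0.002]
contact_force: [-0.1, 0.3, -1.2]
width: 0.0111
t 42.75 grasp [0.4745 0.2244 0.1297] head 88.5 tilt 0.63 w 11.1mm F [-0.1  0.3 -1.2] j7 0.87
.4765,.2935,.13,88.5 dx 0.276 dy 0.001 dz -0.004 roll 0.000
[[323.15489459 187.31607912]
 [317.73357194 174.40350622]]
```

View pics/f6.png

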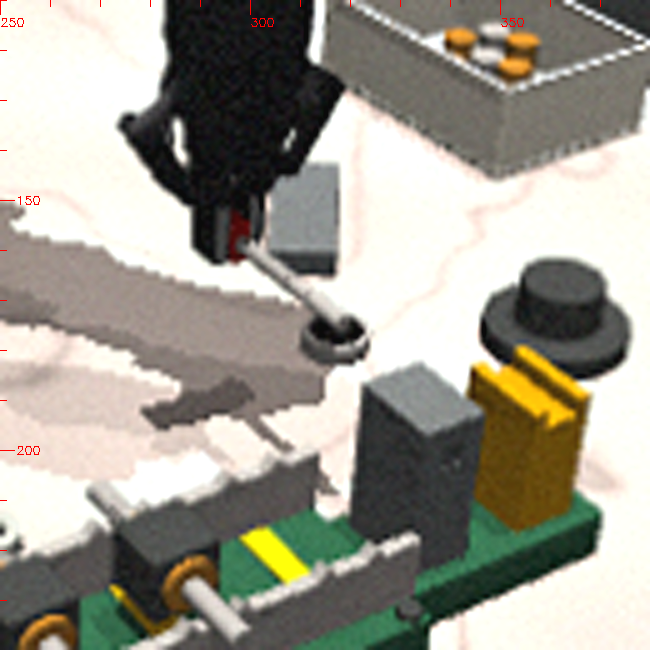

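```bash
python3 -m jog '[{"dx":0.05,"dy":0,"dz":0,"roll":0,"grip":1},{"dx":0.13,"dy":0,"dz":0,"roll":0,"grip":1},{"dx":0.21,"dy":0,"dz":0,"roll":0,"grip":1},{"dx":0.265,"dy":0,"dz":0,"roll":0,"grip":1},{"dx":0.276,"dy":0.02,"dz":0,"roll":0,"grip":1},{"dx":0.276,"dy":0.06,"dz":0,"roll":0,"grip":1},{"dx":0.276,"dy":0.1,"dz":0,"roll":0,"grip":1},{"dx":0.276,"dy":0.1,"dz":0,"roll":0,"grip":1}]' 40; python3 go.py .5863,.2913,.129,88.5
python3 - <<'E'
from h import *
s=cam("scene")
crop(s,250,110,380,240,5,"pics/f7.png")
E
```

```text
clock: 43.8
eef_pos: [0.5015, 0.2931, 0.2836]
tcp_rot: [2.244, 2.182, -0.003]
contact_force: [-0.8, 1.0, -0.2]
width: 0.0115
t 43.80 grasp [0.5025 0.2916 0.1289] head 88.4 tilt 0.66 w 11.5mm F [-0.8  1.  -0.2] j7 0.80
.5863,.2913,.129,88.5 dx 0.008 dy 0.335 dz 0.002 roll -0.001
```

View pics/f7.png

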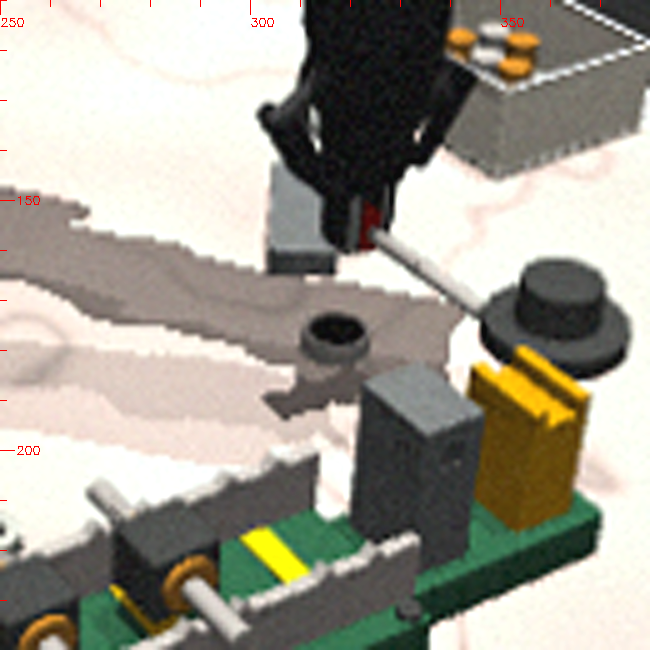

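```bash
python3 -m jog '[{"dx":0.004,"dy":0.03,"dz":0,"roll":-0.001,"grip":1},{"dx":0.008,"dy":0.09,"dz":0,"roll":-0.001,"grip":1},{"dx":0.008,"dy":0.15,"dz":0,"roll":-0.001,"grip":1},{"dx":0.008,"dy":0.22,"dz":0,"roll":-0.001,"grip":1},{"dx":0.008,"dy":0.28,"dz":0,"roll":-0.001,"grip":1},{"dx":0.008,"dy":0.32,"dz":0,"roll":-0.001,"grip":1},{"dx":0.008,"dy":0.335,"dz":0,"roll":-0.001,"grip":1},{"dx":0.008,"dy":0.335,"dz":0,"roll":-0.001,"grip":1}]' 40; python3 go.py .5863,.2913,.1055,88.5
python3 - <<'E'
from h import *
s=cam("scene")
crop(s,250,110,380,240,5,"pics/f8.png")
crop(cam("top"),130,130,260,220,5,"pics/f9.png")
E
```

```text
clock: 44.85
eef_pos: [0.5846, 0.293, 0.2839]
tcp_rot: [2.242, 2.185, -0.004]
contact_force: [-0.1, 0.2, -0.5]
width: 0.0114
t 44.85 grasp [0.5855 0.2916 0.1292] head 88.5 tilt 0.63 w 11.4mm F [-0.1  0.2 -0.5] j7 0.88
.5863,.2913,.1055,88.5 dx -0.000 dy 0.003 dz 0.095 roll 0.000
```

View pics/f8.png

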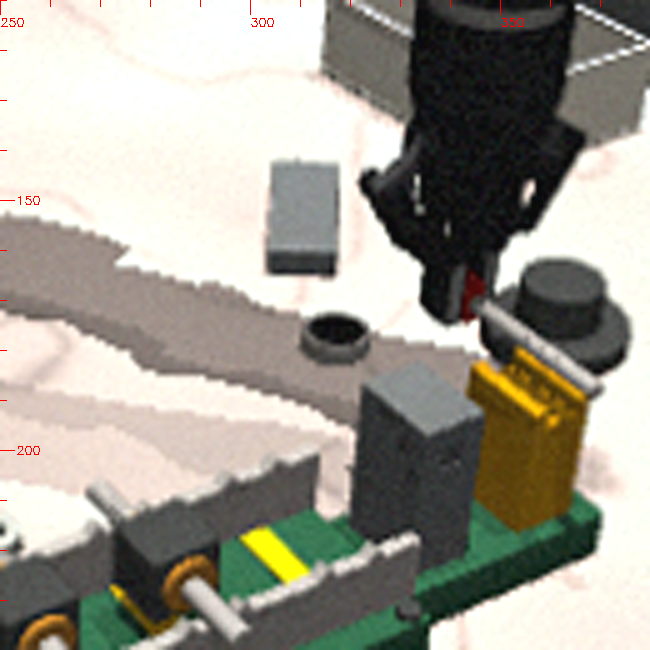

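View pics/f9.png

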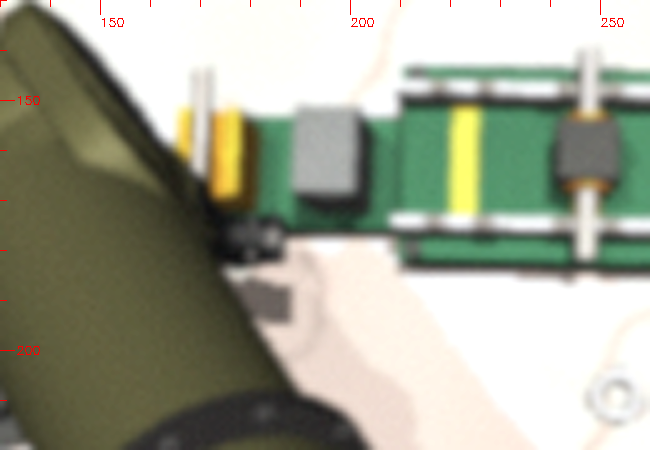

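```bash
python3 -m jog '[{"dx":0,"dy":0.003,"dz":0.02,"roll":0,"grip":1},{"dx":0,"dy":0.003,"dz":0.04,"roll":0,"grip":1},{"dx":0,"dy":0.003,"dz":0.06,"roll":0,"grip":1},{"dx":0,"dy":0.003,"dz":0.075,"roll":0,"grip":1},{"dx":0,"dy":0.003,"dz":0.085,"roll":0,"grip":1},{"dx":0,"dy":0.003,"dz":0.092,"roll":0,"grip":1},{"dx":0,"dy":0.003,"dz":0.095,"roll":0,"grip":1},{"dx":0,"dy":0.003,"dz":0.095,"roll":0,"grip":1}]' 40; python3 go.py .5863,.2913,.1045,88.5
python3 - <<'E'
from h import *
s=cam("scene")
crop(s,290,130,380,230,6,"pics/g1.png")
E
```

```text
clock: 45.95
eef_pos: [0.5851, 0.293, 0.2603]
tcp_rot: [2.242, 2.186, -0.004]
contact_force: [0.9, 0.6, -0.8]
width: 0.0114
t 45.95 grasp [0.5859 0.2916 0.1056] head 88.6 tilt 0.63 w 11.4mm F [ 0.9  0.6 -0.8] j7 0.87
.5863,.2913,.1045,88.5 dx -0.001 dy 0.001 dz 0.005 roll 0.001
```

View pics/g1.png

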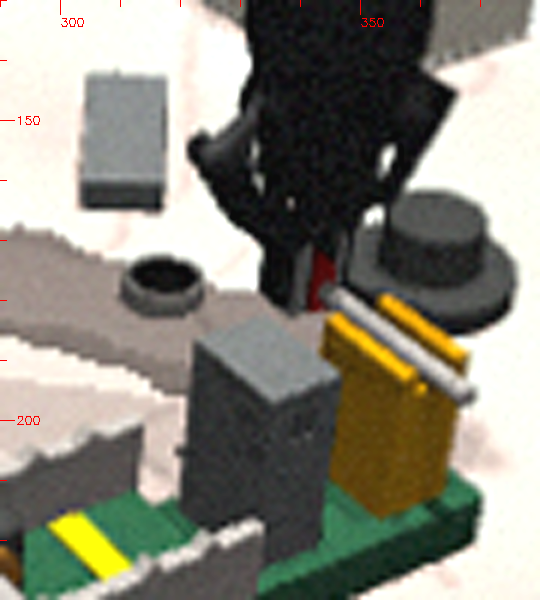

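```bash
python3 -m jog '[{"dx":0,"dy":0.001,"dz":0.004,"roll":0,"grip":1},{"dx":0,"dy":0.001,"dz":0.006,"roll":0,"grip":1},{"dx":0,"dy":0.001,"dz":0.006,"roll":0,"grip":1},{"dx":0,"dy":0.001,"dz":0.006,"roll":0,"grip":1},{"dx":0,"dy":0.001,"dz":0.006,"roll":0,"grip":1},{"dx":0,"dy":0.001,"dz":0.006,"roll":0,"grip":1},{"dx":0,"dy":0.001,"dz":0.006,"roll":0,"grip":1},{"dx":0,"dy":0.001,"dz":0.006,"roll":0,"grip":1}]' 40; python3 go.py
```

```text
clock: 47.0
eef_pos: [0.5854, 0.293, 0.2589]
tcp_rot: [2.242, 2.186, -0.004]
contact_force: [1.0, 0.5, 0.9]
width: 0.011
t 47.00 grasp [0.5863 0.2915 0.1043] head 88.6 tilt 0.63 w 11.0mm F [1.  0.5 0.9] j7 0.87
```

```bash
python3 -m jog '[{"dx":0,"dy":0,"dz":0,"roll":0,"grip":0.6},{"dx":0,"dy":0,"dz":0,"roll":0,"grip":0.5},{"dx":0,"dy":0,"dz":0,"roll":0,"grip":0.4},{"dx":0,"dy":0,"dz":0,"roll":0,"grip":0.2},{"dx":0,"dy":0,"dz":0,"roll":0,"grip":0},{"dx":0,"dy":0,"dz":0,"roll":0,"grip":-0.2},{"dx":0,"dy":0,"dz":0,"roll":0,"grip":-0.4},{"dx":0,"dy":0,"dz":0,"roll":0,"grip":-0.4}]' 40; python3 go.py
python3 - <<'E'
from h import *
s=cam("scene")
crop(s,290,130,380,230,6,"pics/g2.png")
E
```

```text
clock: 48.0
eef_pos: [0.5854, 0.293, 0.259]
tcp_rot: [2.242, 2.186, -0.004]
contact_force: [-0.0, 0.4, 0.2]
width: 0.0596
t 48.00 grasp [0.5863 0.2916 0.1043] head 88.6 tilt 0.63 w 59.6mm F [-0.   0.4  0.2] j7 0.87
```

View pics/g2.png

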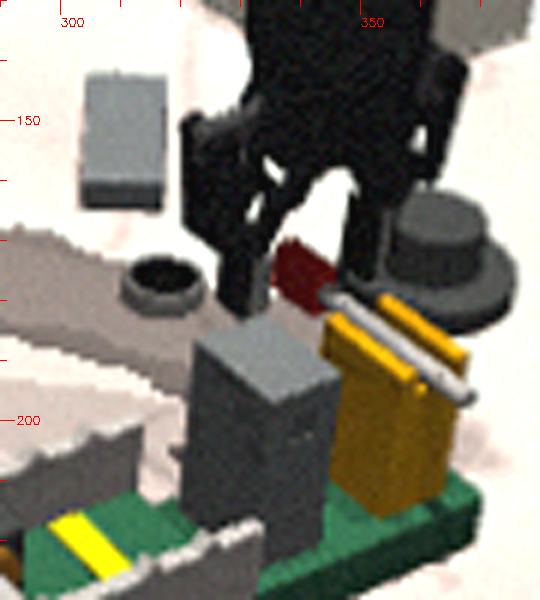

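Pin parked, shank in the notch ((345,180)–(368,197)). Lifting away.

```bash
python3 -m jog '[{"dx":0,"dy":0,"dz":-0.05,"roll":0,"grip":-0.4},{"dx":0,"dy":0,"dz":-0.15,"roll":0,"grip":-0.4},{"dx":0,"dy":0,"dz":-0.3,"roll":0,"grip":-0.4},{"dx":0,"dy":0,"dz":-0.42,"roll":0,"grip":-0.4},{"dx":-0.05,"dy":-0.05,"dz":-0.5,"roll":0,"grip":-0.6},{"dx":-0.22,"dy":-0.13,"dz":-0.5,"roll":0,"grip":-0.8},{"dx":-0.42,"dy":-0.22,"dz":-0.5,"roll":0,"grip":-1},{"dx":-0.42,"dy":-0.22,"dz":-0.5,"roll":0,"grip":-1}]' 20; python3 go.py .52,.0,.22,88.5
python3 - <<'E'
from h import *
s=cam("scene")
crop(s,250,110,380,240,5,"pics/g3.png")
E
```

```text
clock: 49.05
eef_pos: [0.5259, 0.1865, 0.3858]
tcp_rot: [2.246, 2.178, -0.006]
contact_force: [0.9, 0.6, -0.0]
width: 0.0856
t 49.05 grasp [0.5269 0.1846 0.2312] head 88.3 tilt 0.77 w 85.6mm F [ 0.9  0.6 -0. ] j7 1.02
.52,.0,.22,88.5 dx -0.738 dy -0.005 dz 0.053 roll -0.003
```

View pics/g3.png

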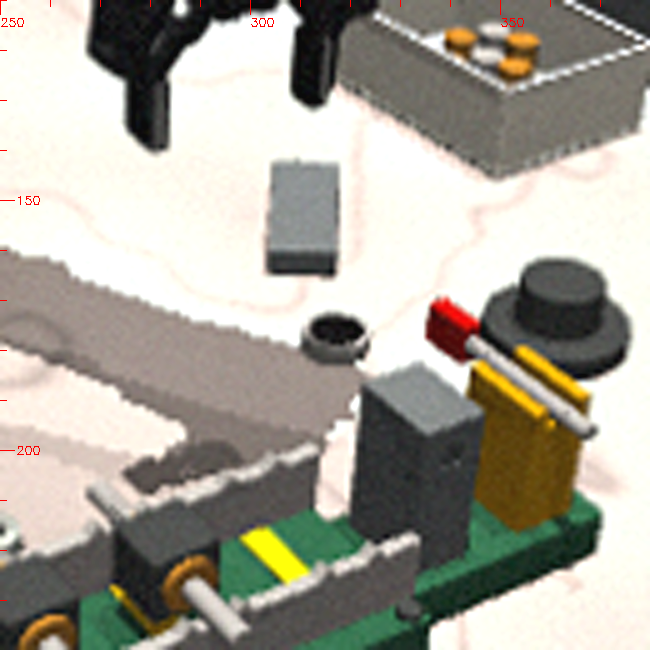

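```bash
python3 -m jog '[{"dx":-0.12,"dy":0,"dz":0,"roll":-0.03,"grip":-1},{"dx":-0.3,"dy":0,"dz":0,"roll":-0.08,"grip":-1},{"dx":-0.5,"dy":0,"dz":0,"roll":-0.13,"grip":-1},{"dx":-0.7,"dy":0,"dz":0,"roll":-0.18,"grip":-1},{"dx":-0.88,"dy":0,"dz":0,"roll":-0.23,"grip":-1},{"dx":-1,"dy":0,"dz":0,"roll":-0.25,"grip":-1},{"dx":-1,"dy":0,"dz":0,"roll":-0.25,"grip":-1},{"dx":-1,"dy":0,"dz":0,"roll":-0.25,"grip":-1}]' 20; python3 go.py .4635,-.349,.2,111
```

```text
clock: 50.1
eef_pos: [0.5203, -0.0597, 0.3887]
tcp_rot: [1.774, 2.579, -0.004]
contact_force: [-0.2, -0.1, -0.6]
width: 0.0855
t 50.10 grasp [ 0.5215 -0.0611  0.234 ] head 110.9 tilt 0.69 w 85.5mm F [-0.2 -0.1 -0.6] j7 1.86
.4635,-.349,.2,111 dx -0.991 dy -0.629 dz 0.144 roll -0.001
```

```bash
python3 -m jog '[{"dx":-0.12,"dy":-0.07,"dz":0,"roll":0,"grip":-1},{"dx":-0.29,"dy":-0.18,"dz":0,"roll":0,"grip":-1},{"dx":-0.48,"dy":-0.3,"dz":0.03,"roll":0,"grip":-1},{"dx":-0.67,"dy":-0.42,"dz":0.07,"roll":0,"grip":-1},{"dx":-0.85,"dy":-0.54,"dz":0.11,"roll":0,"grip":-1},{"dx":-0.96,"dy":-0.61,"dz":0.14,"roll":0,"grip":-1},{"dx":-0.991,"dy":-0.629,"dz":0.14,"roll":0,"grip":-1},{"dx":-0.991,"dy":-0.629,"dz":0.14,"roll":0,"grip":-1}]' 20; python3 go.py .4635,-.349,.096,111
```

```text
clock: 51.1
eef_pos: [0.4634, -0.3463, 0.3559]
tcp_rot: [1.772, 2.58, -0.002]
contact_force: [0.2, 0.4, -0.8]
width: 0.0851
t 51.10 grasp [ 0.4648 -0.3475  0.2012] head 111.0 tilt 0.69 w 85.1mm F [ 0.2  0.4 -0.8] j7 2.41
.4635,-.349,.096,111 dx 0.001 dy -0.009 dz 0.421 roll 0.000
```

```bash
python3 -m jog '[{"dx":0.001,"dy":-0.009,"dz":0.08,"roll":0,"grip":-1},{"dx":0.001,"dy":-0.009,"dz":0.18,"roll":0,"grip":-1},{"dx":0.001,"dy":-0.009,"dz":0.28,"roll":0,"grip":-1},{"dx":0.001,"dy":-0.009,"dz":0.37,"roll":0,"grip":-1},{"dx":0.001,"dy":-0.009,"dz":0.42,"roll":0,"grip":-1},{"dx":0.001,"dy":-0.009,"dz":0.42,"roll":0,"grip":-1},{"dx":0.001,"dy":-0.009,"dz":0.42,"roll":0,"grip":0.2},{"dx":0.001,"dy":-0.009,"dz":0.42,"roll":0,"grip":0.6}]' 20
python3 -m jog '[{"dx":0,"dy":0,"dz":0,"roll":0,"grip":0.8},{"dx":0,"dy":0,"dz":0,"roll":0,"grip":0.8},{"dx":0,"dy":0,"dz":0,"roll":0,"grip":0.8},{"dx":0,"dy":0,"dz":0,"roll":0,"grip":0.8},{"dx":0,"dy":0,"dz":0,"roll":0,"grip":0.8},{"dx":0,"dy":0,"dz":0,"roll":0,"grip":0.8},{"dx":0,"dy":0,"dz":0,"roll":0,"grip":0.8},{"dx":0,"dy":0,"dz":0,"roll":0,"grip":0.8}]' 20; python3 go.py .5385,-.3194,.0972,111
python3 - <<'E'
from h import *
crop(cam("scene"),40,150,200,300,4,"pics/h1.png")
E
```

```text
clock: 52.1
eef_pos: [0.4624, -0.3478, 0.2518]
tcp_rot: [1.771, 2.579, -0.002]
contact_force: [-0.6, 0.2, 0.2]
width: 0.0513
clock: 53.1
eef_pos: [0.4624, -0.3475, 0.2525]
tcp_rot: [1.771, 2.578, -0.002]
contact_force: [-2.4, 1.6, 5.9]
width: 0.0245
t 53.10 grasp [ 0.4641 -0.3489  0.0978] head 111.0 tilt 0.79 w 24.5mm F [-2.4  1.6  5.9] j7 2.37
.5385,-.3194,.0972,111 dx 0.003 dy 0.320 dz 0.005 roll 0.000
```

View pics/h1.png

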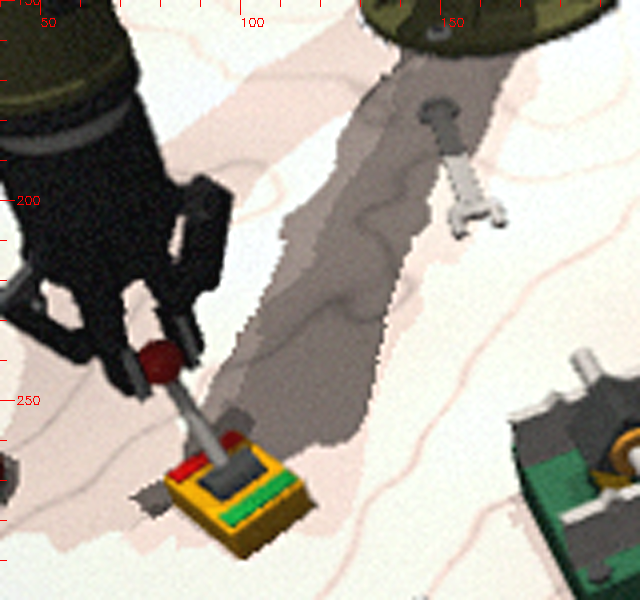

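```bash
python3 -m jog '[{"dx":0,"dy":0.04,"dz":-0.015,"roll":0,"grip":0.8},{"dx":0,"dy":0.09,"dz":-0.03,"roll":0,"grip":0.8},{"dx":0.001,"dy":0.15,"dz":-0.04,"roll":0,"grip":0.8},{"dx":0.002,"dy":0.2,"dz":-0.035,"roll":0,"grip":0.8},{"dx":0.003,"dy":0.25,"dz":-0.02,"roll":0,"grip":0.8},{"dx":0.003,"dy":0.29,"dz":-0.005,"roll":0,"grip":0.8},{"dx":0.003,"dy":0.32,"dz":0.005,"roll":0,"grip":0.8},{"dx":0.003,"dy":0.325,"dz":0.005,"roll":0,"grip":0.8}]' 20; python3 go.py .5385,-.3194,.0972
python3 -m jog '[{"dx":0,"dy":0.01,"dz":0,"roll":0,"grip":0.8},{"dx":0,"dy":0.01,"dz":0,"roll":0,"grip":0.8},{"dx":0,"dy":0.01,"dz":0,"roll":0,"grip":0.8},{"dx":0,"dy":0.006,"dz":0,"roll":0,"grip":-1},{"dx":0,"dy":0.006,"dz":0,"roll":0,"grip":-1},{"dx":0,"dy":0.006,"dz":0,"roll":0,"grip":-1},{"dx":0,"dy":0.006,"dz":0,"roll":0,"grip":-1},{"dx":0,"dy":0.006,"dz":0,"roll":0,"grip":-1}]' 20; python3 go.py
python3 - <<'E'
from h import *
crop(cam("scene"),40,150,200,300,4,"pics/h2.png")
E
```

```text
clock: 54.15
eef_pos: [0.5386, -0.3175, 0.2513]
tcp_rot: [1.77, 2.579, -0.002]
contact_force: [1.4, -0.7, 0.2]
width: 0.0248
t 54.15 grasp [ 0.5403 -0.3189  0.0967] head 111.1 tilt 0.80 w 24.8mm F [ 1.4 -0.7  0.2] j7 2.27
.5385,-.3194,.0972 dx 0.001 dy -0.007 dz -0.002 roll 0.000
clock: 55.15
eef_pos: [0.5401, -0.3169, 0.2514]
tcp_rot: [1.77, 2.579, -0.001]
contact_force: [0.6, -0.3, 0.1]
width: 0.0855
t 55.15 grasp [ 0.5418 -0.3183  0.0968] head 111.1 tilt 0.81 w 85.5mm F [ 0.6 -0.3  0.1] j7 2.27
```

View pics/h2.png

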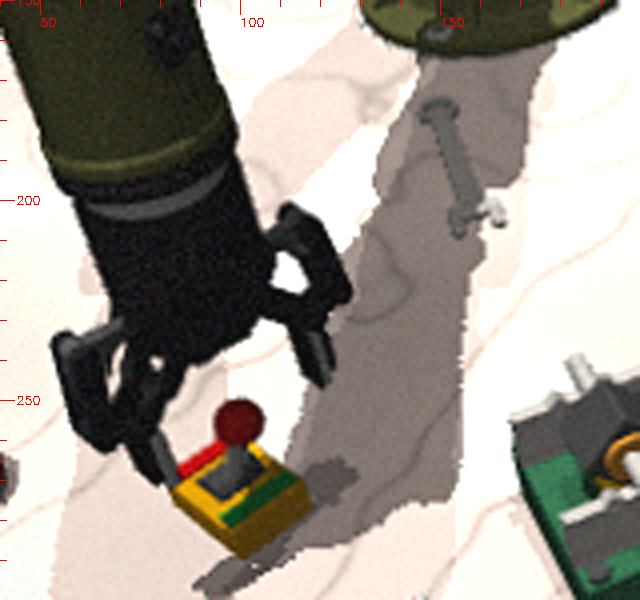

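```bash
python3 -m jog '[{"dx":0,"dy":0,"dz":-0.08,"roll":0,"grip":-1},{"dx":0,"dy":0,"dz":-0.25,"roll":0,"grip":-1},{"dx":0,"dy":0,"dz":-0.45,"roll":0,"grip":-1},{"dx":0,"dy":0,"dz":-0.55,"roll":0,"grip":-1},{"dx":0,"dy":-0.12,"dz":-0.55,"roll":0,"grip":-1},{"dx":0,"dy":-0.28,"dz":-0.55,"roll":0,"grip":-1},{"dx":0,"dy":-0.4,"dz":-0.55,"roll":0,"grip":-1},{"dx":0,"dy":-0.4,"dz":-0.55,"roll":0,"grip":-1}]' 20; python3 go.py
python3 - <<'E'
from ov import *
import pickle
s=cam("scene");t=cam("top"); pickle.dump((s,t),open("d1.pkl","wb"))
cv2.imwrite("pics/z1.png",cv2.convertScaleAbs(cv2.resize(t["img"][...,::-1],(800,600)),alpha=1.3))
cv2.imwrite("pics/z2.png",cv2.resize(s["img"][...,::-1],(800,600),interpolation=cv2.INTER_CUBIC))
crop(t,155,130,345,220,4,"pics/z3.png")
E
```

```text
clock: 56.2
eef_pos: [0.4429, -0.3532, 0.3884]
tcp_rot: [1.775, 2.576, -0.004]
contact_force: [-0.3, 0.2, 0.8]
width: 0.0855
t 56.20 grasp [ 0.4444 -0.3547  0.2337] head 110.8 tilt 0.78 w 85.5mm F [-0.3  0.2  0.8] j7 2.45
```

View pics/z1.png

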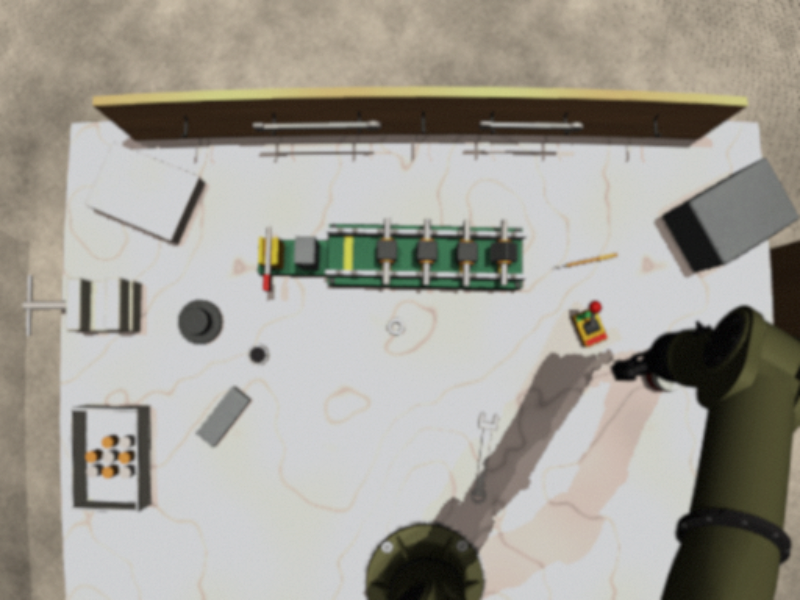

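View pics/z2.png

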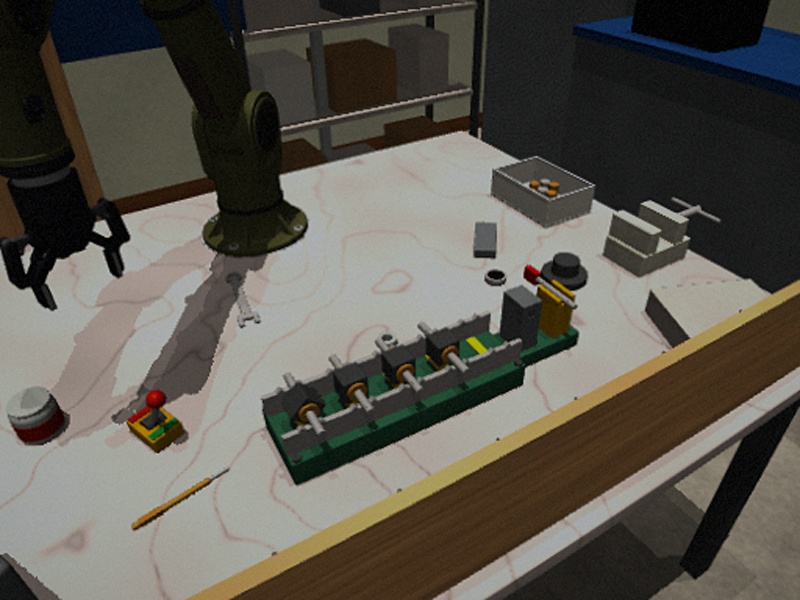

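View pics/z3.png

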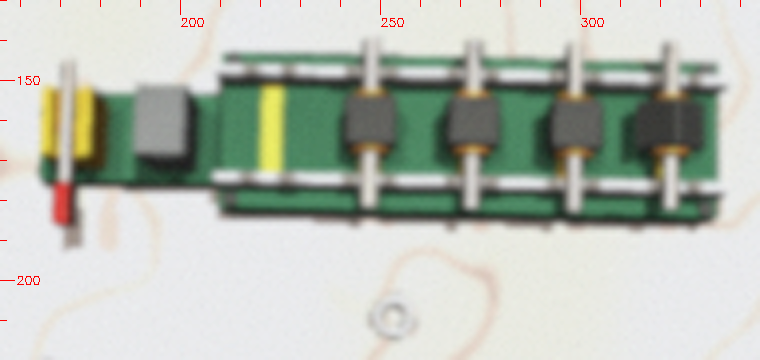

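Rotor in seat 1 looks rolled and shifted (body wider, shaft at about column 322.5 instead of 325). Looking closer before handing in.

Run:
```python
from ov import *
s=cam("scene");t=cam("top")
crop(s,160,220,260,320,7,"pics/y1.png"); crop(t,285,135,350,195,10,"pics/y2.png")
```

```text
(no output)
```

View pics/y1.png

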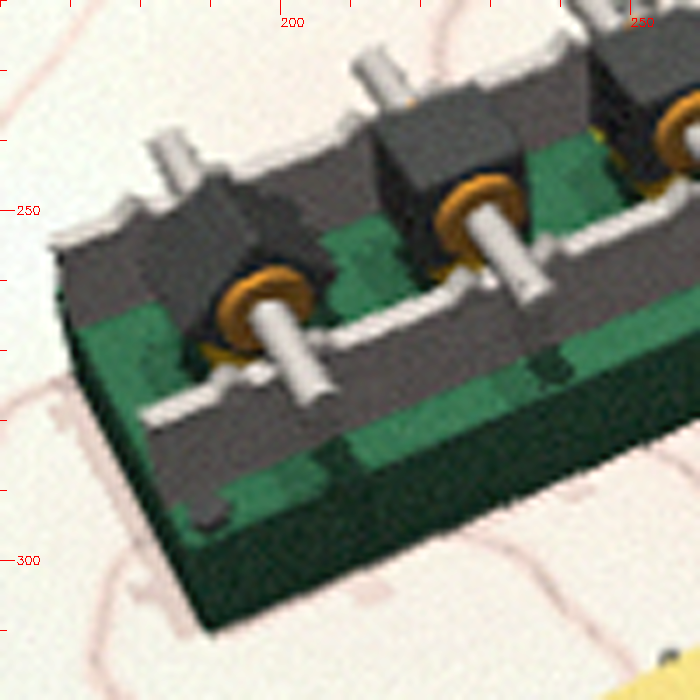

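View pics/y2.png

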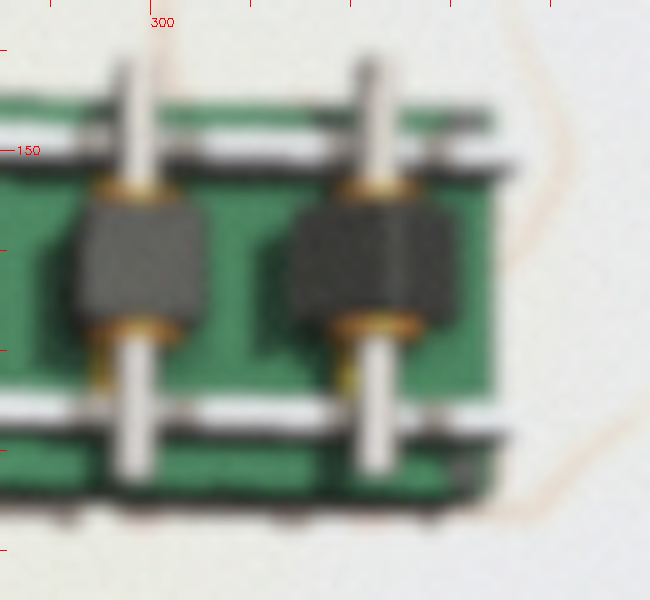

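Run:
```python
from ov import *
t=cam("top"); p=unproj(t,np.array([(376,180),(376,400),(378,266),(140,180),(135,400),(142,265)])/10+[285,135],[.09]*6)
c,s=np.cos(-.026),np.sin(-.026)
print(np.round((p[:,:2]-[.643,-.0045])@np.array([[c,-s],[s,c]]),4))
```

```text
[[ 0.0278 -0.1449]
 [-0.0373 -0.145 ]
 [ 0.0022 -0.1455]
 [ 0.0261 -0.0752]
 [-0.0388 -0.0742]
 [ 0.001  -0.076 ]]
```

```bash
python3 -m jog '[{"dx":0,"dy":0,"dz":0,"roll":0,"grip":-1},{"dx":0,"dy":0,"dz":0,"roll":0,"grip":-1},{"dx":0,"dy":0,"dz":0,"roll":0,"grip":-1},{"dx":0,"dy":0,"dz":0,"roll":0,"grip":-1},{"dx":0,"dy":0,"dz":0,"roll":0,"grip":-1},{"dx":0,"dy":0,"dz":0,"roll":0,"grip":-1},{"dx":0,"dy":0,"dz":0,"roll":0,"grip":-1},{"dx":0,"dy":0,"dz":0,"roll":0,"grip":-1}]' 20
python3 - <<'E'
from ov import *
import pickle
s0,t0=pickle.load(open("d1.pkl","rb"))
s=cam("scene");t=cam("top")
f=lambda a,b,r:np.abs(cv2.GaussianBlur(a["img"],(0,0),1.5)[r].astype(int)-cv2.GaussianBlur(b["img"],(0,0),1.5)[r]).max()
print(f(t,t0,np.s_[135:195,155:350]),f(s,s0,np.s_[160:320,160:380]))
crop(t,285,135,350,195,10,"pics/y3.png"); crop(s,320,150,380,220,8,"pics/y4.png")
E
```

```text
clock: 57.45
eef_pos: [0.4462, -0.3511, 0.3881]
tcp_rot: [1.768, 2.58, -0.001]
contact_force: [-1.1, -0.2, -0.8]
width: 0.0853
1 17
```

View pics/y3.png

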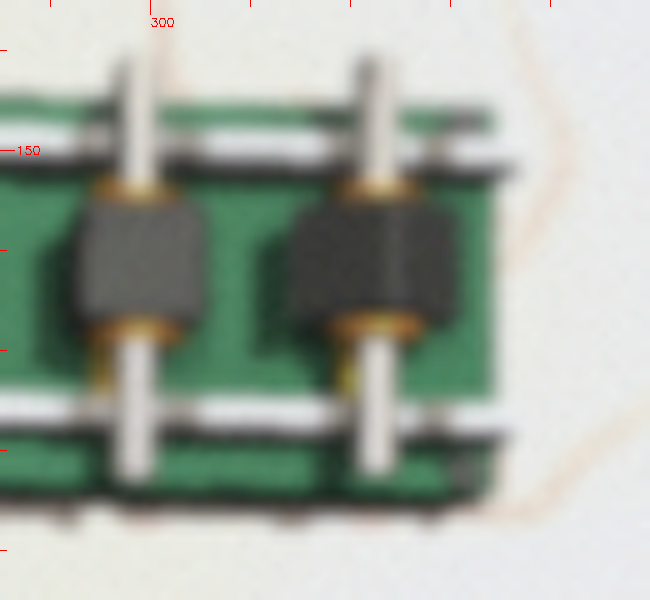

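View pics/y4.png

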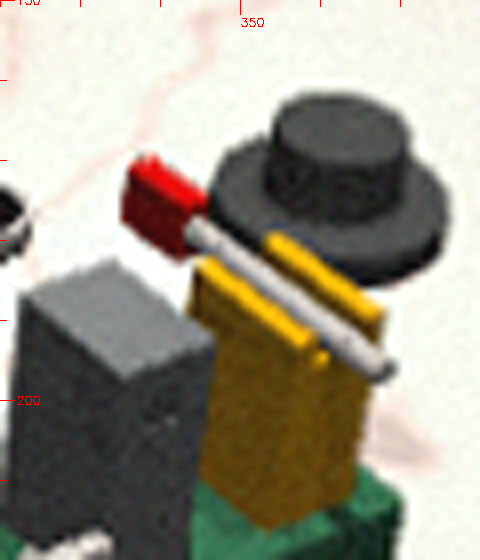

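```bash
python3 -c "
from plant import manip
print(manip.hand_in())"
```

```text
the job is handed in; nothing more can be done
None
```

I handed the job in at about 57 s with every step done, and the last pictures show everything within tolerance. `hand_in()` gave no verdict.

1. **Isolator off:** I threw the lever to the red stripe first.
2. **Rotors:** There were four on the bench. I laid them in seats 1 to 4 with the lock pin still home. Measured from the top camera, each was within 2 mm of its seat.
3. **Lock pin:** I drew it straight out and laid it in the yellow block's notch, paddle on the -x side. The scene camera shows the shank lying in the notch.
4. **Isolator on:** I threw it back on. The ball ended where it began, or very slightly past it.

**Seat 1 rotor moved:** After loading, this rotor was knocked while the arm was away. It rolled by roughly 40° about its shaft and moved about 5 mm along the ways. It is still between its crests and square to the ways, at y of about -0.145 m (allowed -0.162 to -0.138), and it did not move between two top pictures about a second apart. I left it there.

**Other checks:** The same top-picture comparison showed no movement of the other rotors or the pin. The scene camera showed a slightly larger pixel difference over that second, which I did not trace. The collar, bearing, scribe and coupling half look unmoved, and the arm was clear of everything.

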